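# Load the ball case and hold its lid at 60 degrees

## Robot

A 6-joint arm with a two-finger parallel gripper is mounted at the origin on a cart in front of the work surface, level with it; the furniture and walls round the work are solid. World frame = base frame: x ahead of the robot, y to its left, z up, the work surface at z = 0. Lengths are in m, angles in rad, forces in N, time in s.
With the tool pointing down it reaches from about 0.375 to 0.825 m from the base axis. Payload 5.5 kg.
Tool frame: the origin (TCP) lies at the very end of the fingers, on their centre line; the grasp point (between the pads) lies 19 mm behind it (bot.tcp_to_grasp is the distance from the TCP to the grasp point, in m); z points along the fingers, y is the direction in which the jaws open and shut (so a half turn about z gives the same grasp; the last joint's range is limited). The gripper opens to 85 mm and grips with 20 to 120 N. Pads are 22 mm wide; open, the fingers measure 114 mm over their backs; the gripper's body (76 mm by 85 mm) begins 54 mm behind the grasp point. The pads swing forward as they close: fully open they stand 13 mm farther back than shut.
Start: joints at [-1.144, 0.314, -0.047, 1.21, 0, 1.571], TCP at [0.248, -0.546, 0.231] pointing down, gripper open.
Joint ranges: [-2.67, 2.67], [-0.69, 1.73], [-1.03, 1.25], [-2.08, 2.16], [-1.42, 1.45], [-3.14, 3.14]. Speed limits (rad/s): [2.39, 2.39, 3.01, 3.14, 3.14, 3.14].

## Interface

Orientations are given as a 3x3 rotation matrix whose columns are the frame's x, y, z axes.
In Python, from station import bot, vision gives the robot as it stands. The module is installed in compiled form; this text tells all that it offers.
- The arm moves only by the shell command python3 -m creep 'ROWS' [FORCE]. ROWS is JSON, a list of rows, each an object of numbers: "x", "y", "z": the shift along the tool's x, y, z each as a share of 0.2 m, from -1 to 1; "rx", "ry", "rz": the turn, a rotation vector about the tool's x, y, z each as a share of 90 degrees, from -1 to 1; "gripper": the opening, from -1 (shut) to 1 (fully open), so that 0 is half open. In form: [{"x": .., "y": .., "z": .., "rx": .., "ry": .., "rz": .., "gripper": ..}, ...]. A call has 1 to 20 rows; each row is the pose to reach, as a shift and turn from the pose measured when the call began, along the tool's axes at that moment; what a row does not reach only later rows make up. A row lasts 1/10 s, in which the tool goes at most 50 mm and 8.59 degrees, less where a joint would pass 70% of its speed; a pose out of reach is approached as far as the arm can. A call with a number of a shift or a turn outside -1 to 1 is refused whole. A call with a gripper value outside its range is refused whole. The fingers move at their own pace and stop on an object; FORCE is the grip in N (left out, the last holds). Time passes only in rows, so rows that repeat a pose let the fingers close. It gives the time, the measured TCP pose, the force and the opening at its end, in the units of the state.
- bot.get_obs(): the state, without advancing time (a new reading comes with each control period).
- vision.camera(name): name is "scene" or "top"; returns the picture (420x560x3 uint8, red, green, blue); there is no depth.
- vision.camera_model(name): a dict with "intrinsics" (3x3 intrinsics, pixels), "dist_coeffs" ([k1, k2, p1, p2, k3] as OpenCV has them; the pictures are not rectified), "cam_to_world" (4x4, takes a point from camera to world coordinates). Camera axes: x right, y down, z forward; pixel columns grow to the right and rows downward; lengths in m; the calibration is good to about 2 mm. A picture is of the moment at which its call begins. camera_model takes no time and is no camera call.
- bot.sign_off(): hands the job in, once; it reports no verdict.
The state is a dict: "time": time; "q": joint angles; "joint_vel": joint speeds; "effort": joint torques, N m; "ee_pos": TCP position; "tool_rot": TCP orientation; "wrist_force": force on the tool from outside, world axes, zero at the start; "torque": the same for the moment, N m; "opening": finger opening in m.
Only numpy, scipy, OpenCV 4.12 (cv2) and the standard library are available. Lean on these libraries where they do the work, as an engineer would, in place of code of your own. Each camera call takes 0.05 s, during which the arm holds its last target.

## Task

Put one steel ball from the orange tray into each of the three wells of the blue ball case, while its lid stands open. Then take the lid by its bar handle, swing it forward until it is 60 degrees open and finish holding it there in the gripper, so that I can stick a label on it; do not let it drop shut, and leave the other things on the desk alone.

Things in the scene. Friction and masses are not known exactly. Their poses are not given: they have to be found in the camera images.
- ball_case: Blue case base, a block fixed to the desk, 115 (x) x 180 (y) x 24 (z) mm, origin at the centre of its underside; +x points to the hinge at its back, +y to its left, +z up. Three square wells, 24 x 24 mm, 14 mm deep, at 56 mm spacing, stand in a row along y, 22 mm in front of its centre; its top is flat round them, with no rim.
- well_1 (a point): Left well of the case: where the centre of a seated ball lies, 8.5 mm above the flat top of the case (a 30 mm ball sinks only some 6.5 mm into the well and rests on its four edges); axes as the case.
- well_2 (a point): Middle well of the case: where the centre of a seated ball lies, 8.5 mm above the flat top of the case (a 30 mm ball sinks only some 6.5 mm into the well and rests on its four edges); axes as the case.
- well_3 (a point): Right well of the case: where the centre of a seated ball lies, 8.5 mm above the flat top of the case (a 30 mm ball sinks only some 6.5 mm into the well and rests on its four edges); axes as the case.
- ball_1_center (a point): Centre of a loose polished steel ball, 30 mm in diameter, 0.08 to 0.14 kg. The three balls are alike and stand 65 mm apart in the tray; any ball may go to any well.
- ball_2_center (a point): Centre of a loose polished steel ball, 30 mm in diameter, 0.08 to 0.14 kg. The three balls are alike and stand 65 mm apart in the tray; any ball may go to any well.
- ball_3_center (a point): Centre of a loose polished steel ball, 30 mm in diameter, 0.08 to 0.14 kg. The three balls are alike and stand 65 mm apart in the tray; any ball may go to any well.
- ball_tray: Orange supply tray fixed to the desk, a plate 62 (x) x 200 (y) x 10 (z) mm with three 16 mm square holes in a row along its y, 65 mm apart, in which the balls stand with their centres about 22.5 mm above the desk. Origin at the centre of its underside.
- lid_hinge (a point): Middle of the hinge axis of the lid, at the back top edge of the case, 59.5 mm behind its centre and 24 mm up; the hinge axis runs along the case's y.
- case_lid (a joint): Opening angle of the grey lid in rad: 0 shut, 1.047 is 60 degrees open, 1.85 at the stop, leaning back. It starts standing open at 1.66 to 1.82, held only by slight hinge friction (0.03 Nm); below about 1.35 it falls shut by its own weight when let go. Lid 115 x 180 x 30 mm, about 0.3 kg, walls 4 mm.
- lid_handle (a point): Middle of the round steel bar handle on the lid's free edge: 10 mm thick, 100 mm long, parallel to the hinge, 32 mm clear ahead of the lid's front wall, on two side arms; 147 mm from the hinge axis towards the free edge and 14 mm to the lid's outside. Axes of the lid (the case's when shut; y along the bar). Lid upright: it is topmost, about 0.17 m above the desk.
- spool: Blue solder spool, 98 x 55 x 28 mm, bystander at the back right of the laptop; leave it alone.
- flux_pot: Orange pot with black cap, 47 mm wide, 41 mm high, bystander to the left of the laptop; leave it alone.
- paint_pen: Upright white marker with red cap, 26 mm wide, 122 mm high, bystander to the left of the laptop; leave it alone.

How it is judged:
By the outcome, as a careful person would: the job done as asked, in the order asked, and still so for the second after the job is handed in, while the arm keeps its last pose, push and grip.
It also fails if it takes over 64 s, if anything falls off the work surface, if the arm or the gripper's body presses on something with over 40 N, if the wrist force passes 120 N, or if a joint passes its speed limit or range.

## Working session

There is one attempt and no reset: what is moved stays moved. The work goes in short steps, Python scripts to look and compute and a shell command to move; the robot and the scene stay as the last step left them, time stands still between calls to the robot, and variables do not carry over. Pictures are saved under pics/ and viewed, and the job is handed in when it is done.

```bash
mkdir -p pics; python3 - <<'E'
from station import bot, vision
import cv2
o=bot.get_obs()
print(o['time'],o['ee_pos'],o['tool_rot'],o['opening'],bot.tcp_to_grasp)
for n in('scene','top'):
    im=vision.camera(n); cv2.imwrite(f'pics/{n}0.png',im[:,:,::-1])
    print(n,vision.camera_model(n))
E
```

```text
0.0 [ 0.24813005 -0.54565816  0.23041586] [[ 9.10303844e-01  4.13940046e-01 -7.41381467e-04]
 [ 4.13940709e-01 -9.10302494e-01  1.56823104e-03]
 [-2.57277724e-05 -1.73445471e-03 -9.99998496e-01]] 0.08566270101775164 0.0187
scene {'intrinsics': array([[444.48093225,   0.        , 278.79147838],
       [  0.        , 444.48093225, 209.66802724],
       [  0.        ,   0.        ,   1.        ]]), 'dist_coeffs': array([-0.10530477,  0.        ,  0.        ,  0.        ,  0.        ]), 'cam_to_world': array([[-0.88304014, -0.2221318 ,  0.41339761,  0.0622589 ],
       [-0.46907707,  0.44476571, -0.76298765,  0.88066614],
       [-0.01438126, -0.86766406, -0.49694291,  0.68814047],
       [ 0.        ,  0.        ,  0.        ,  1.        ]])}
top {'intrinsics': array([[429.3830619 ,   0.        , 281.66418997],
       [  0.        , 429.3830619 , 211.96147917],
       [  0.        ,   0.        ,   1.        ]]), 'dist_coeffs': array([-0.08147405,  0.        ,  0.        ,  0.        ,  0.        ]), 'cam_to_world': array([[ 1.45932012e-04, -9.90920663e-01,  1.34447830e-01,
         4.60518974e-01],
       [-9.99981974e-01,  6.62430277e-04,  5.96770681e-03,
        -6.48153002e-02],
       [-6.00258630e-03, -1.34446277e-01, -9.90902703e-01,
         9.63524411e-01],
       [ 0.00000000e+00,  0.00000000e+00,  0.00000000e+00,
         1.00000000e+00]])}
```

View pics/scene0.png

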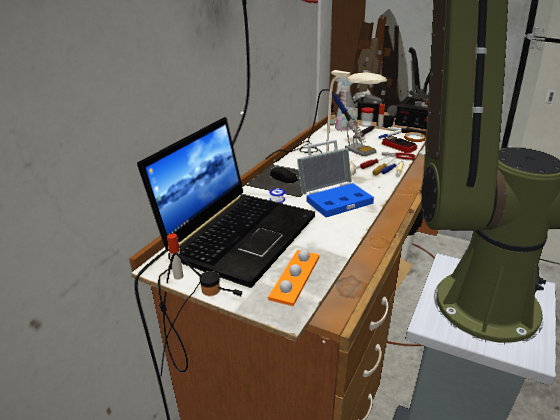

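View pics/top0.png

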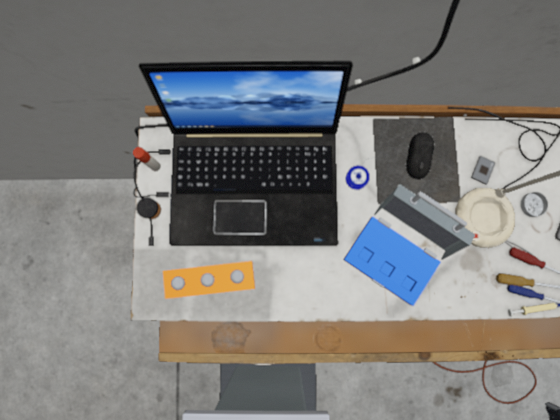

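The scene view shows the orange tray with three balls (about 285–303, 255–287) and the blue case at (340,198) with its grey lid standing open. In the top view the tray is at (209,280), the balls at (178,283), (207,280) and (237,276), the case at (392,260) and the lid at (430,220). Next I'll measure.

```bash
cat > h.py <<'E'
import numpy as np, cv2
from station import bot, vision
CM={n:vision.camera_model(n) for n in('scene','top')}
def ray(n,uv):
    m=CM[n]; p=cv2.undistortPoints(np.array(uv,float).reshape(-1,1,2),m['intrinsics'],m['dist_coeffs']).reshape(-1,2)
    T=m['cam_to_world']; d=np.c_[p,np.ones(len(p))]@T[:3,:3].T
    return T[:3,3],d
def plane(n,uv,z):
    o,d=ray(n,uv); return o+d*((z-o[2])/d[:,2])[:,None]
def proj(n,P):
    m=CM[n]; T=np.linalg.inv(m['cam_to_world']); r=cv2.Rodrigues(T[:3,:3])[0]
    return cv2.projectPoints(np.array(P,float).reshape(-1,1,3),r,T[:3,3],m['intrinsics'],m['dist_coeffs'])[0].reshape(-1,2)
def mask(im,lo,hi,amin=300):
    hsv=cv2.cvtColor(im,cv2.COLOR_RGB2HSV); return cv2.inRange(hsv,lo,hi)
def big(m):
    c,_=cv2.findContours(m,cv2.RETR_EXTERNAL,cv2.CHAIN_APPROX_NONE); return c
def crop(im,x,y,w,h,s,name):
    cv2.imwrite(name,cv2.resize(im[y:y+h,x:x+w],None,fx=s,fy=s,interpolation=cv2.INTER_CUBIC)[:,:,::-1])
E
python3 - <<'E'
from h import *
im={n:cv2.imread(f'pics/{n}0.png')[:,:,::-1].copy() for n in('scene','top')}
crop(im['top'],330,170,160,150,4,'pics/ctop.png'); crop(im['scene'],250,130,150,180,3.3,'pics/cscene.png')
for n,box in(('top',(150,250,270,310)),('scene',(260,240,330,310))):
    m=mask(im[n],(8,150,120),(25,255,255)); k=np.zeros_like(m); x0,y0,x1,y1=box;k[y0:y1,x0:x1]=m[y0:y1,x0:x1]
    c=max(big(k),key=cv2.contourArea); P=plane(n,c.reshape(-1,2),0.010)[:,:2]
    r=cv2.minAreaRect((P*1000).astype(np.float32)); print(n,'tray',r)
for n,box in(('top',(330,200,450,320)),('scene',(300,175,380,225))):
    m=mask(im[n],(100,150,100),(125,255,255)); k=np.zeros_like(m); x0,y0,x1,y1=box;k[y0:y1,x0:x1]=m[y0:y1,x0:x1]
    c=max(big(k),key=cv2.contourArea); P=plane(n,c.reshape(-1,2),0.024)[:,:2]
    r=cv2.minAreaRect((P*1000).astype(np.float32)); print(n,'case',r)
    print(cv2.boxPoints(r))
E
```

```text
top tray ((439.7717590332031, 103.0897445678711), (58.5478515625, 197.27206420898438), 6.381037712097168)
scene tray ((440.0506591796875, 106.00831604003906), (64.87738037109375, 209.5399932861328), 6.670105934143066)
top case ((480.9954528808594, -299.5653381347656), (178.3428955078125, 112.68681335449219), 55.75657272338867)
[[ 384.24127 -341.57428]
 [ 477.3943  -404.9843 ]
 [ 577.74963 -257.5564 ]
 [ 484.59662 -194.14636]]
scene case ((476.3011779785156, -286.1680908203125), (199.59219360351562, 144.725830078125), 55.53024673461914)
[[ 360.16168 -327.48718]
 [ 479.4773  -409.39783]
 [ 592.4407  -244.849  ]
 [ 473.12506 -162.93835]]
```

View pics/ctop.png

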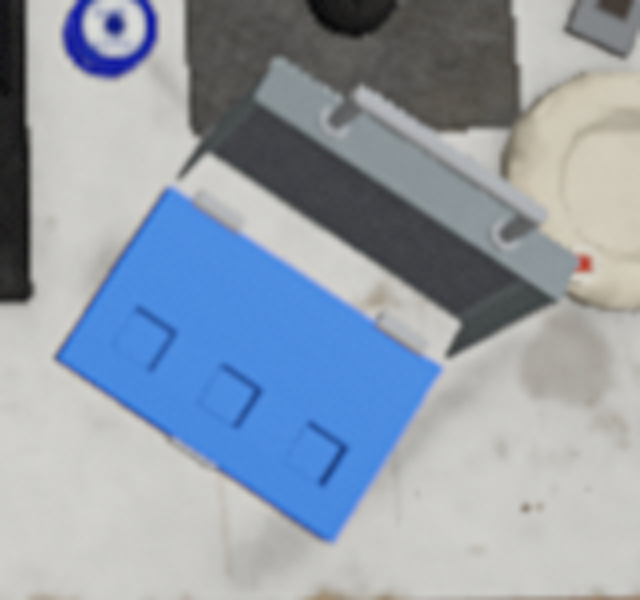

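View pics/cscene.png

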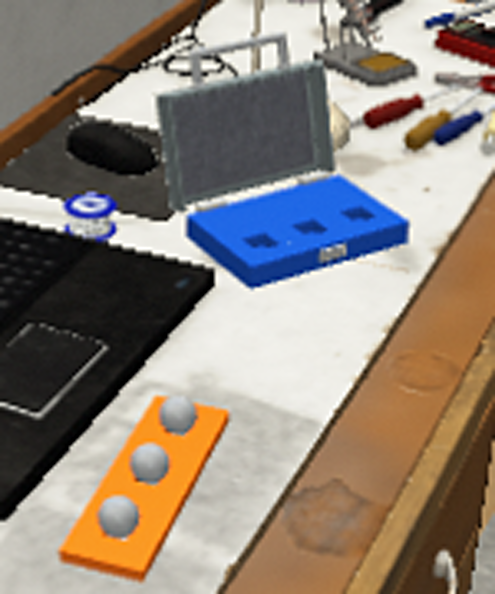

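```bash
cat >> h.py <<'E'
from scipy.optimize import brentq
CC=np.array([.481,-.2996,0]); CY=np.radians(-34.24)
CR=np.array([[np.cos(CY),-np.sin(CY),0],[np.sin(CY),np.cos(CY),0],[0,0,1]])
TC=np.array([.4398,.1031,0]); TY=np.radians(6.4)
TR=np.array([[np.cos(TY),-np.sin(TY),0],[np.sin(TY),np.cos(TY),0],[0,0,1]])
balls=[TC+TR@[0,y,.0225] for y in(.065,0,-.065)]
wells=[CC+CR@[-.022,y,.0325] for y in(.056,0,-.056)]
hinge=CC+CR@[.0595,0,.024]
def handle(t): return hinge+CR@[-.147*np.cos(t)+.014*np.sin(t),0,.147*np.sin(t)+.014*np.cos(t)]
def need(P,Rt=None):
    """shift in tool axes (share of .2 m) and turn (share of 90deg) to TCP pose"""
    from scipy.spatial.transform import Rotation as Ro
    o=bot.get_obs(); R=np.array(o['tool_rot']); s=R.T@(np.array(P)-o['ee_pos'])/.2
    r=np.zeros(3) if Rt is None else Ro.from_matrix(R.T@Rt).as_rotvec()/(np.pi/2)
    print('xyz',s.round(4),'r',r.round(4)); return s,r
def down(jaw):  # tool down, jaw dir unit vec; both half turns
    y=np.array(jaw,float);y/=np.linalg.norm(y);z=np.array([0,0,-1.]);return np.c_[np.cross(y,z),y,z]
E
python3 - <<'E'
from h import *
im={n:cv2.imread(f'pics/{n}0.png')[:,:,::-1].copy() for n in('scene','top')}
print('balls',np.round(balls,4),'wells',np.round(wells,4),'hinge',hinge)
for n in im:
    print(n,'balls',proj(n,balls).round(1),'wells',proj(n,[w+[0,0,-.0085] for w in wells]).round(1))
    print(n,'handle',{t:proj(n,[handle(t)]).round(1) for t in(1.66,1.74,1.82)})
    hsv=cv2.cvtColor(im[n],cv2.COLOR_RGB2HSV)
    for b in proj(n,balls):
        x,y=b.astype(int); w=hsv[y-12:y+13,x-12:x+13]; m=((w[:,:,1]<110)*255).astype(np.uint8)
        if n=='scene': m=((w[:,:,1]<90)*255).astype(np.uint8)
        c=big(m); c=min(c,key=lambda q:abs(cv2.contourArea(q)-130)); (u,v),r=cv2.minEnclosingCircle(c); print('ball blob',x-12+u,y-12+v,r)
# triangulate bar: top pts to cylinder
for uv in((420,192.5),(443,208.5),(466,224.5)):
    o,d=ray('top',[uv]); L=CR.T@(o-hinge); D=CR.T@d[0]
    f=lambda s:np.hypot(*(L+s*D)[[0,2]])-.14767
    s=brentq(f,.6,.93); p=L+s*D
    print(p, 'theta',np.pi-np.arctan2(p[2],p[0])-np.arctan2(.014,.147))
E
```

```text
balls [[0.4326 0.1677 0.0225]
 [0.4398 0.1031 0.0225]
 [0.447  0.0385 0.0225]] wells [[ 0.4943 -0.2409  0.0325]
 [ 0.4628 -0.2872  0.0325]
 [ 0.4313 -0.3335  0.0325]] hinge [ 0.53018793 -0.33307831  0.024     ]
scene balls [[286.1 286.5]
 [295.6 270.4]
 [304.2 255.7]] wells [[328.9 203.6]
 [343.9 199.4]
 [358.4 195.3]]
scene handle {1.66: array([[326.6, 144.7]]), 1.74: array([[324.6, 144.3]]), 1.82: array([[322.6, 144.2]])}
ball blob 285.5 286.5 6.670932292938232
ball blob 295.30000019073486 270.1000003814697 6.140132904052734
ball blob 295.5 266.0 3.6401548385620117
top balls [[177.7 282.7]
 [207.1 279.5]
 [236.8 276.3]] wells [[364.9 254.4]
 [386.3 268.8]
 [407.7 283.2]]
top handle {1.66: array([[435.1, 220.2]]), 1.74: array([[437.8, 215.3]]), 1.82: array([[440.2, 210.7]])}
ball blob 177.5 282.72222232818604 6.887645244598389
ball blob 207.15517234802246 279.4655170440674 6.8657636642456055
ball blob 236.6875 276.0 6.853760242462158
[0.05891344 0.0500489  0.13540914] theta 1.886219717120997
[ 0.05747925 -0.00302862  0.13602413] theta 1.875652312751475
[ 0.05622137 -0.0560349   0.13654884] theta 1.8664227069042516
```

```bash
python3 - <<'E'
from h import *
im=cv2.imread('pics/top0.png'); g=cv2.cvtColor(im,cv2.COLOR_BGR2GRAY)
c=np.array([[172,188],[57,357],[332,541],[441,370]],np.float32)/4+np.float32([330,170])-.375
cv2.cornerSubPix(g,c.reshape(-1,1,2),(3,3),(-1,-1),(3,30,.01)); print(c)
P=plane('top',c,.024); print(P.round(4),'center',P.mean(0)); 
print('edges',[np.linalg.norm(P[i]-P[i-1]).round(4) for i in range(4)], 'yaw',[np.degrees(np.arctan2(*(a)[1::-1])) for a in(P[0]-P[1],P[3]-P[2])],[np.degrees(np.arctan2(*(a)[1::-1]))-90 for a in(P[0]-P[3],P[1]-P[2])])
print(proj('top',[CC+[0,0,.024]]))
# draw overlay of wells for check
v=cv2.resize(im[170:320,330:490],None,fx=5,fy=5,interpolation=cv2.INTER_CUBIC)
for y in(.056,0,-.056):
    q=proj('top',[CC+CR@[-.022+a*.012,y+b*.012,.024] for a,b in((1,1),(1,-1),(-1,-1),(-1,1))])
    cv2.polylines(v,[((q-[330,170]+.5)*5-.5).round().astype(int)],True,(0,0,255),1)
q=proj('top',[CC+CR@[a*.0575,b*.09,.024] for a,b in((1,1),(1,-1),(-1,-1),(-1,1))]); cv2.polylines(v,[((q-[330,170]+.5)*5-.5).round().astype(int)],True,(0,255,255),1)
cv2.imwrite('pics/ov.png',v[:600])
E
```

```text
[[372.07544 215.74385]
 [342.56296 259.1991 ]
 [412.5565  305.45627]
 [440.21158 259.9595 ]]
[[ 0.5794 -0.259   0.024 ]
 [ 0.484  -0.1919  0.024 ]
 [ 0.3835 -0.3426  0.024 ]
 [ 0.4813 -0.4075  0.024 ]] center [ 0.48206228 -0.30028393  0.024     ]
edges [np.float64(0.178), np.float64(0.1167), np.float64(0.1812), np.float64(0.1174)] yaw [np.float64(-35.13084362892505), np.float64(-33.555856212555554)] [np.float64(-33.44523802668912), np.float64(-33.698163350253324)]
[[391.67442989 260.4020524 ]]
```

View pics/ov.png

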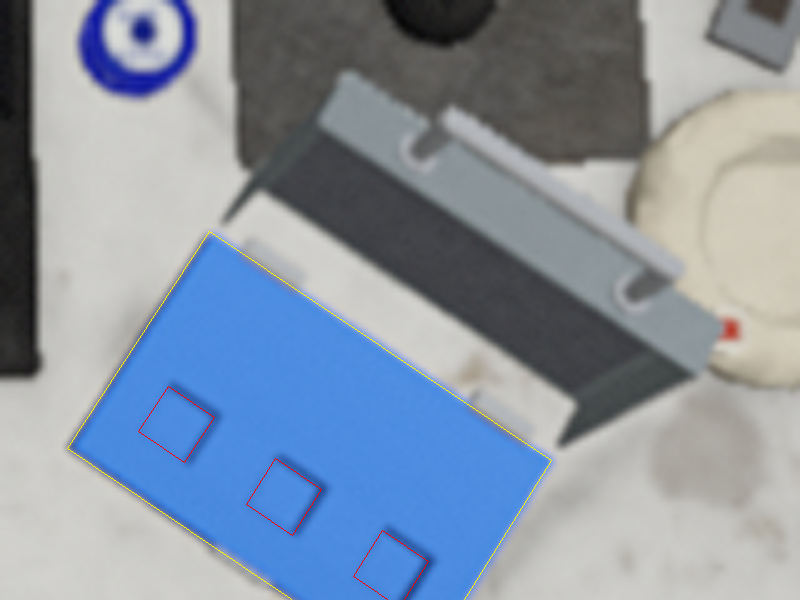

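The overlay matches: the case outline and all three wells lie within about 1 px. Now I'll move to the first ball.

```bash
python3 -m creep '[{"x":0.18,"y":-0.19,"rz":-0.09,"gripper":0.4},{"x":0.36,"y":-0.38,"rz":-0.18,"gripper":0.4},{"x":0.53,"y":-0.57,"rz":-0.27,"gripper":0.4},{"x":0.7,"y":-0.75,"rz":-0.36,"gripper":0.4},{"x":0.7,"y":-0.75,"rz":-0.45,"gripper":0.4}]'; python3 -c "
from h import *
print(bot.get_obs()['q'])
need(balls[2]+[0,0,.1],down(TR[:,0]))"
```

```text
[-1.14398136e+00  3.14182067e-01 -4.79878393e-02  1.21022144e+00
  1.30381815e-05  1.57079627e+00]
xyz [ 2.1144 -2.2464  0.5436] r [-9.000e-04 -6.000e-04 -7.994e-01]schema error: expected keys x, y, z, rx, ry, rz, gripper
```

```bash
python3 -m creep '[{"x":0.18,"y":-0.19,"z":0,"rx":0,"ry":0,"rz":-0.09,"gripper":0.4},{"x":0.36,"y":-0.38,"z":0,"rx":0,"ry":0,"rz":-0.18,"gripper":0.4},{"x":0.53,"y":-0.57,"z":0,"rx":0,"ry":0,"rz":-0.27,"gripper":0.4},{"x":0.7,"y":-0.75,"z":0,"rx":0,"ry":0,"rz":-0.36,"gripper":0.4},{"x":0.7,"y":-0.75,"z":0,"rx":0,"ry":0,"rz":-0.45,"gripper":0.4}]'; python3 -c "
from h import *
print(bot.get_obs()['q'])
need(balls[2]+[0,0,.1],down(TR[:,0]))"
```

```text
time: 0.6
ee_pos: [0.3139, -0.3464, 0.2305]
tool_rot: [[0.414, 0.91, -0.001], [0.91, -0.414, 0.004], [0.003, -0.003, -1.0]]
wrist_force: [-0.6, -0.6, 0.4]
opening: 0.0599
[-0.83597951  0.06828627 -0.34967794  1.15652817  0.00201778  1.16178746]
xyz [ 2.0256 -0.1897  0.5471] r [-0.001  -0.0025 -0.3429]
```

```bash
python3 -m creep '[{"x":0.25,"y":-0.02,"z":0.03,"rx":0,"ry":0,"rz":-0.09,"gripper":0.4},{"x":0.5,"y":-0.04,"z":0.06,"rx":0,"ry":0,"rz":-0.18,"gripper":0.4},{"x":0.75,"y":-0.07,"z":0.1,"rx":0,"ry":0,"rz":-0.27,"gripper":0.4},{"x":1,"y":-0.09,"z":0.1,"rx":0,"ry":0,"rz":-0.34,"gripper":0.4}]'; python3 -c "
from h import *
need(balls[2]+[0,0,.06],down(TR[:,0]))"
```

```text
time: 1.0
ee_pos: [0.3774, -0.1612, 0.2103]
tool_rot: [[-0.111, 0.994, -0.002], [0.994, 0.111, 0.005], [0.005, -0.002, -1.0]]
wrist_force: [1.4, -0.4, 0.3]
opening: 0.0597
xyz [0.9504 0.4582 0.643 ] r [-0.0011 -0.0031 -0.0002]
```

```bash
python3 -m creep '[{"x":0.2,"y":0.1,"z":0.1,"rx":0,"ry":0,"rz":0,"gripper":0.4},{"x":0.4,"y":0.2,"z":0.2,"rx":0,"ry":0,"rz":0,"gripper":0.4},{"x":0.6,"y":0.3,"z":0.32,"rx":0,"ry":0,"rz":0,"gripper":0.4},{"x":0.8,"y":0.4,"z":0.44,"rx":0,"ry":0,"rz":0,"gripper":0.4},{"x":0.95,"y":0.458,"z":0.58,"rx":0,"ry":-0.003,"rz":0,"gripper":0.4},{"x":0.95,"y":0.458,"z":0.64,"rx":0,"ry":-0.003,"rz":0,"gripper":0.4},{"x":0.95,"y":0.458,"z":0.64,"rx":0,"ry":-0.003,"rz":0,"gripper":0.4}]'; python3 -c "
from h import *
P=balls[2].copy();P[2]=.014
need(P,down(TR[:,0]))
im=vision.camera('scene'); crop(im,240,180,140,130,4.5,'pics/a1.png')
im=vision.camera('top'); crop(im,140,220,140,100,4.5,'pics/a2.png')
"
```

```text
time: 1.7
ee_pos: [0.4449, 0.0389, 0.0811]
tool_rot: [[-0.113, 0.994, -0.006], [0.994, 0.113, -0.001], [-0.0, -0.006, -1.0]]
wrist_force: [-0.7, 0.3, -0.3]
opening: 0.0596
xyz [-0.003   0.0128  0.3354] r [-0.0041  0.      0.0012]
```

View pics/a1.png

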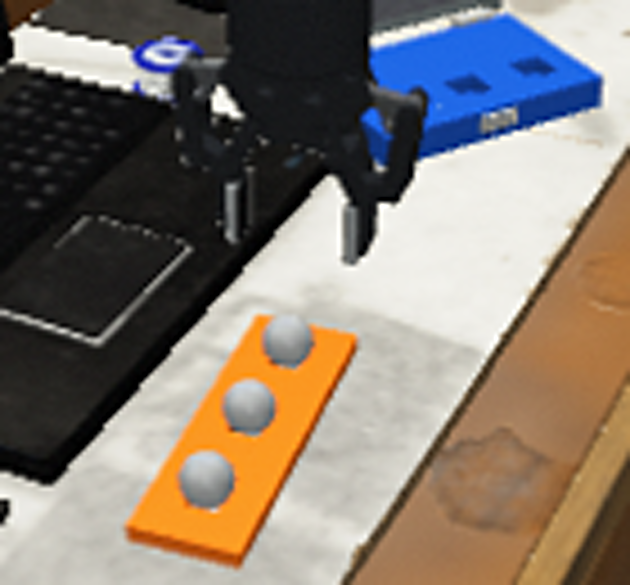

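The open gripper stands above the right-hand ball, with the pads reaching down to the tips at (292,233) and (318,238). I'll descend.

```bash
python3 -m creep '[{"x":-0.003,"y":0.013,"z":0.14,"rx":-0.004,"ry":0,"rz":0,"gripper":0.4},{"x":-0.003,"y":0.013,"z":0.25,"rx":-0.004,"ry":0,"rz":0,"gripper":0.4},{"x":-0.003,"y":0.013,"z":0.31,"rx":-0.004,"ry":0,"rz":0,"gripper":0.4},{"x":-0.003,"y":0.013,"z":0.335,"rx":-0.004,"ry":0,"rz":0,"gripper":0.4},{"x":-0.003,"y":0.013,"z":0.335,"rx":-0.004,"ry":0,"rz":0,"gripper":0.2},{"x":-0.003,"y":0.013,"z":0.335,"rx":-0.004,"ry":0,"rz":0,"gripper":-0.1},{"x":-0.003,"y":0.013,"z":0.335,"rx":-0.004,"ry":0,"rz":0,"gripper":-0.3},{"x":-0.003,"y":0.013,"z":0.335,"rx":-0.004,"ry":0,"rz":0,"gripper":-0.5},{"x":-0.003,"y":0.013,"z":0.335,"rx":-0.004,"ry":0,"rz":0,"gripper":-0.5},{"x":-0.003,"y":0.013,"z":0.335,"rx":-0.004,"ry":0,"rz":0,"gripper":-0.5}]' 40; python3 -c "
from h import *
im=vision.camera('scene'); crop(im,240,180,140,130,4.5,'pics/b1.png')
"
```

```text
time: 2.8
ee_pos: [0.4492, 0.0374, 0.0172]
tool_rot: [[-0.111, 0.994, 0.004], [0.994, 0.111, -0.0], [-0.001, 0.004, -1.0]]
wrist_force: [-3.6, -1.6, 6.7]
opening: 0.0273
```

View pics/b1.png

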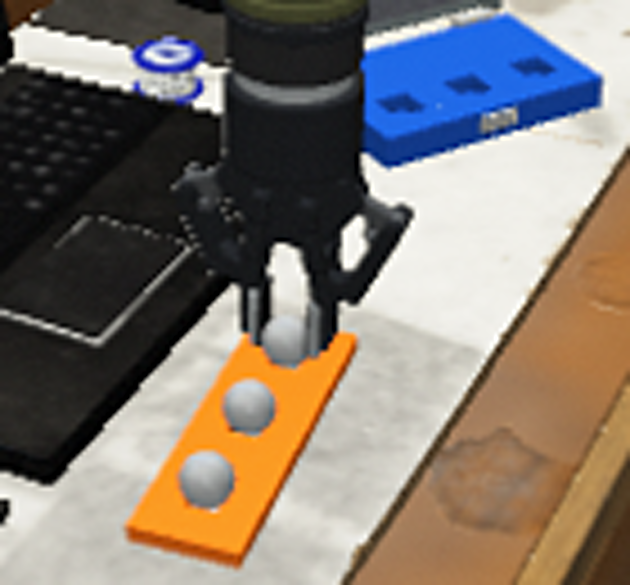

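Gripping at z = 0.017 gave an opening of 27.3 mm and a 6.7 N lift, so the pads are gripping above the ball's equator. I'll open and go lower.

```bash
python3 -m creep '[{"x":0.005,"y":-0.011,"z":0.0,"rx":0,"ry":0,"rz":0,"gripper":0.1},{"x":0.005,"y":-0.011,"z":0.0,"rx":0,"ry":0,"rz":0,"gripper":0.1},{"x":0.005,"y":-0.011,"z":0.02,"rx":0,"ry":0,"rz":0,"gripper":0.1},{"x":0.005,"y":-0.011,"z":0.03,"rx":0,"ry":0,"rz":0,"gripper":0.1},{"x":0.005,"y":-0.011,"z":0.03,"rx":0,"ry":0,"rz":0,"gripper":0.1}]' 30;  python3 -c "
from h import *
P=balls[2].copy();P[2]=.011
need(P,down(TR[:,0]))"
```

```text
time: 3.35
ee_pos: [0.4465, 0.0381, 0.0107]
tool_rot: [[-0.111, 0.994, 0.003], [0.994, 0.111, -0.0], [-0.001, 0.003, -1.0]]
wrist_force: [-0.4, -0.6, -0.7]
opening: 0.0467
xyz [ 0.0016  0.0028 -0.0017] r [ 0.0021  0.0003 -0.0004]
```

```bash
python3 -m creep '[{"x":0.001,"y":0.002,"z":0.0,"rx":0,"ry":0,"rz":0,"gripper":-0.1},{"x":0.001,"y":0.002,"z":0.0,"rx":0,"ry":0,"rz":0,"gripper":-0.3},{"x":0.001,"y":0.002,"z":0.0,"rx":0,"ry":0,"rz":0,"gripper":-0.4},{"x":0.001,"y":0.002,"z":0.0,"rx":0,"ry":0,"rz":0,"gripper":-0.5},{"x":0.001,"y":0.002,"z":0.0,"rx":0,"ry":0,"rz":0,"gripper":-0.5}]' 30
```

```text
time: 3.85
ee_pos: [0.4479, 0.0385, 0.011]
tool_rot: [[-0.111, 0.994, 0.005], [0.994, 0.111, 0.0], [-0.001, 0.005, -1.0]]
wrist_force: [2.2, 0.3, 0.9]
opening: 0.0281
```

```bash
python3 -m creep '[{"x":0,"y":0,"z":-0.02,"rx":0,"ry":0,"rz":0,"gripper":-0.5},{"x":0,"y":0,"z":-0.06,"rx":0,"ry":0,"rz":0,"gripper":-0.5},{"x":0,"y":0,"z":-0.15,"rx":0,"ry":0,"rz":0,"gripper":-0.5},{"x":0,"y":0,"z":-0.25,"rx":0,"ry":0,"rz":0,"gripper":-0.5},{"x":0,"y":0,"z":-0.3,"rx":0,"ry":0,"rz":0,"gripper":-0.5}]' 30; python3 -c "
from h import *
im=vision.camera('scene'); crop(im,240,180,140,130,4.5,'pics/c1.png')
"
```

```text
time: 4.35
ee_pos: [0.4478, 0.0385, 0.0726]
tool_rot: [[-0.111, 0.994, 0.006], [0.994, 0.111, 0.0], [-0.001, 0.006, -1.0]]
wrist_force: [0.6, -0.5, -0.4]
opening: 0.0283
```

View pics/c1.png

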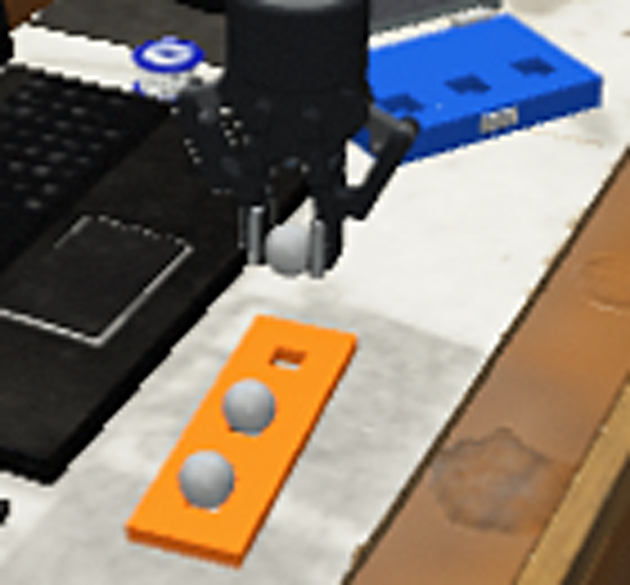

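The ball is lifted, at (290,248) in the crop, and its tray hole is empty. Carrying it to well 3.

```bash
python3 -m creep '[{"x":-0.1,"y":0,"z":-0.07,"rx":0,"ry":0,"rz":0.05,"gripper":-0.5},{"x":-0.3,"y":0,"z":-0.15,"rx":0,"ry":0,"rz":0.11,"gripper":-0.5},{"x":-0.52,"y":0,"z":-0.15,"rx":0,"ry":0,"rz":0.18,"gripper":-0.5},{"x":-0.75,"y":0,"z":-0.15,"rx":0,"ry":0,"rz":0.25,"gripper":-0.5},{"x":-0.98,"y":0,"z":-0.15,"rx":0,"ry":0,"rz":0.32,"gripper":-0.5}]' 30; python3 -c "
from h import *
P=wells[2].copy();P[2]=.07
need(P,down(CR[:,0]))"
```

```text
time: 4.9
ee_pos: [0.4696, -0.1578, 0.1033]
tool_rot: [[0.385, 0.923, 0.007], [0.923, -0.385, 0.0], [0.003, 0.006, -1.0]]
wrist_force: [0.8, 0.1, -1.6]
opening: 0.028
xyz [-0.8852  0.161   0.1649] r [ 0.0039 -0.0024  0.1285]
```

```bash
python3 -m creep '[{"x":-0.22,"y":0.04,"z":0,"rx":0,"ry":0,"rz":0.06,"gripper":-0.5},{"x":-0.44,"y":0.08,"z":0,"rx":0,"ry":0,"rz":0.1285,"gripper":-0.5},{"x":-0.66,"y":0.12,"z":0,"rx":0,"ry":0,"rz":0.1285,"gripper":-0.5},{"x":-0.82,"y":0.15,"z":0.1,"rx":0.004,"ry":-0.002,"rz":0.1285,"gripper":-0.5},{"x":-0.885,"y":0.161,"z":0.165,"rx":0.004,"ry":-0.002,"rz":0.1285,"gripper":-0.5},{"x":-0.885,"y":0.161,"z":0.165,"rx":0.004,"ry":-0.002,"rz":0.1285,"gripper":-0.5}]' 30; python3 -c "
from h import *
P=wells[2].copy();P[2]=.0255
need(P,down(CR[:,0]))"
```

```text
time: 5.5
ee_pos: [0.4291, -0.3334, 0.0674]
tool_rot: [[0.565, 0.825, -0.003], [0.825, -0.565, 0.004], [0.001, -0.005, -1.0]]
wrist_force: [-0.6, 0.2, -0.4]
opening: 0.0279
xyz [0.0054 0.0102 0.2094] r [-0.003  -0.0007 -0.0016]
```

```bash
python3 -m creep '[{"x":0.005,"y":0.01,"z":0.06,"rx":-0.003,"ry":0,"rz":0,"gripper":-0.5},{"x":0.005,"y":0.01,"z":0.12,"rx":-0.003,"ry":0,"rz":0,"gripper":-0.5},{"x":0.005,"y":0.01,"z":0.17,"rx":-0.003,"ry":0,"rz":0,"gripper":-0.5},{"x":0.005,"y":0.01,"z":0.2,"rx":-0.003,"ry":0,"rz":0,"gripper":-0.5},{"x":0.005,"y":0.01,"z":0.21,"rx":-0.003,"ry":0,"rz":0,"gripper":-0.5},{"x":0.005,"y":0.01,"z":0.21,"rx":-0.003,"ry":0,"rz":0,"gripper":-0.5}]' 30; python3 -c "
from h import *
P=wells[2].copy();P[2]=.0255
need(P,down(CR[:,0]))
im=vision.camera('scene'); crop(im,290,130,120,100,5.5,'pics/d1.png')"
```

```text
time: 6.1
ee_pos: [0.4313, -0.3332, 0.0253]
tool_rot: [[0.564, 0.826, 0.0], [0.826, -0.564, 0.001], [0.001, -0.0, -1.0]]
wrist_force: [-0.3, -0.2, -1.4]
opening: 0.0278
xyz [-0.0013  0.0011 -0.0012] r [-0.0003 -0.0007 -0.0013]
```

View pics/d1.png

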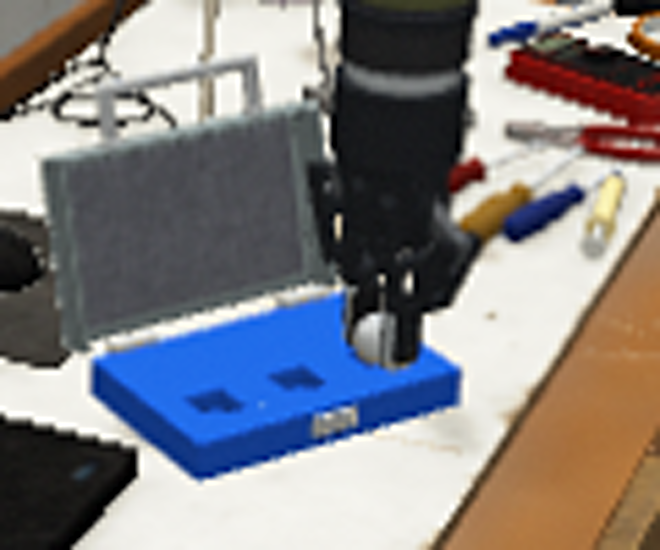

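The ball is over the right well, at crop (372,335). I'll release it gently, then rise.

```bash
python3 -m creep '[{"x":0,"y":0,"z":0.006,"rx":0,"ry":0,"rz":0,"gripper":-0.5},{"x":0,"y":0,"z":0.006,"rx":0,"ry":0,"rz":0,"gripper":-0.34},{"x":0,"y":0,"z":0.006,"rx":0,"ry":0,"rz":0,"gripper":-0.28},{"x":0,"y":0,"z":0.006,"rx":0,"ry":0,"rz":0,"gripper":-0.2},{"x":0,"y":0,"z":0.006,"rx":0,"ry":0,"rz":0,"gripper":-0.05},{"x":0,"y":0,"z":0.0,"rx":0,"ry":0,"rz":0,"gripper":0.1},{"x":0,"y":0,"z":-0.05,"rx":0,"ry":0,"rz":0,"gripper":0.2},{"x":0,"y":0,"z":-0.15,"rx":0,"ry":0,"rz":0,"gripper":0.3},{"x":0,"y":0,"z":-0.3,"rx":0,"ry":0,"rz":0,"gripper":0.3},{"x":0,"y":0,"z":-0.35,"rx":0,"ry":0,"rz":0,"gripper":0.3}]' 30; python3 -c "
from h import *
im=vision.camera('scene'); crop(im,290,130,120,100,5.5,'pics/d2.png')
P=balls[1].copy();P[2]=.1
need(P,down(TR[:,0]))"
```

```text
time: 7.15
ee_pos: [0.4329, -0.3347, 0.099]
tool_rot: [[0.565, 0.825, 0.004], [0.825, -0.565, -0.002], [0.001, 0.005, -1.0]]
wrist_force: [0.2, -0.9, 0.0]
opening: 0.0555
xyz [ 1.8265 -1.2101 -0.0084] r [ 0.0037  0.0009 -0.453 ]
```

View pics/d2.png

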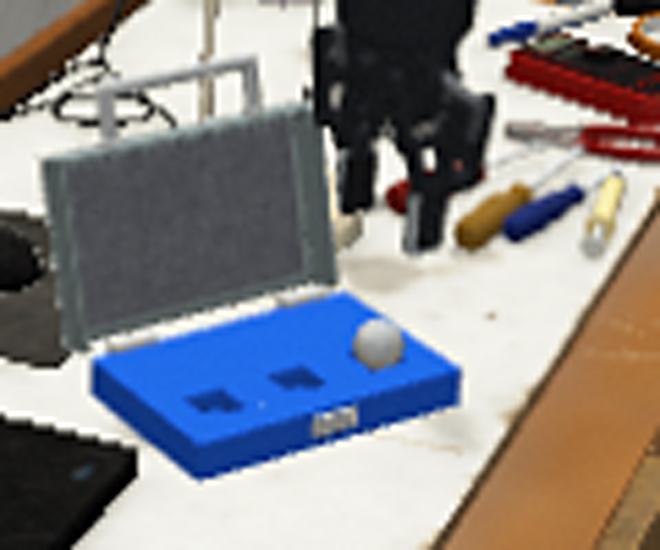

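The ball sits in the right well at crop (378,342). On to the middle ball.

```bash
python3 -m creep '[{"x":0.15,"y":-0.1,"z":0,"rx":0,"ry":0,"rz":-0.04,"gripper":0.3},{"x":0.35,"y":-0.23,"z":0,"rx":0,"ry":0,"rz":-0.1,"gripper":0.3},{"x":0.55,"y":-0.36,"z":0,"rx":0,"ry":0,"rz":-0.18,"gripper":0.3},{"x":0.76,"y":-0.5,"z":0,"rx":0,"ry":0,"rz":-0.26,"gripper":0.3},{"x":0.95,"y":-0.63,"z":0,"rx":0,"ry":0,"rz":-0.34,"gripper":0.3}]' 30; python3 -c "
from h import *
P=balls[1].copy();P[2]=.07
need(P,down(TR[:,0]))"
```

```text
time: 7.7
ee_pos: [0.4359, -0.1051, 0.0984]
tool_rot: [[0.061, 0.998, 0.005], [0.998, -0.061, -0.002], [-0.002, 0.005, -1.0]]
wrist_force: [0.9, 0.2, -0.6]
opening: 0.0557
xyz [ 1.0408 -0.0446  0.1395] r [ 0.003   0.0015 -0.11  ]
```

```bash
python3 -m creep '[{"x":0.22,"y":-0.01,"z":0,"rx":0,"ry":0,"rz":-0.06,"gripper":0.3},{"x":0.46,"y":-0.02,"z":0,"rx":0,"ry":0,"rz":-0.11,"gripper":0.3},{"x":0.7,"y":-0.03,"z":0,"rx":0,"ry":0,"rz":-0.11,"gripper":0.3},{"x":0.9,"y":-0.045,"z":0.05,"rx":0.003,"ry":0.001,"rz":-0.11,"gripper":0.3},{"x":1,"y":-0.045,"z":0.1,"rx":0.003,"ry":0.001,"rz":-0.11,"gripper":0.3},{"x":1,"y":-0.045,"z":0.1,"rx":0.003,"ry":0.001,"rz":-0.11,"gripper":0.3}]' 30; python3 -c "
from h import *
P=balls[1].copy();P[2]=.011
need(P,down(TR[:,0]))"
```

```text
time: 8.3
ee_pos: [0.438, 0.097, 0.0765]
tool_rot: [[-0.116, 0.993, -0.002], [0.993, 0.116, -0.001], [-0.001, -0.002, -1.0]]
wrist_force: [0.3, -0.6, -0.2]
opening: 0.0553
xyz [0.0293 0.0131 0.3274] r [-0.0014  0.0003  0.0028]
```

```bash
python3 -m creep '[{"x":0.029,"y":0.013,"z":0.02,"rx":0,"ry":0,"rz":0.003,"gripper":0.3},{"x":0.029,"y":0.013,"z":0.12,"rx":0,"ry":0,"rz":0.003,"gripper":0.3},{"x":0.029,"y":0.013,"z":0.22,"rx":-0.001,"ry":0,"rz":0.003,"gripper":0.3},{"x":0.029,"y":0.013,"z":0.3,"rx":-0.001,"ry":0,"rz":0.003,"gripper":0.3},{"x":0.029,"y":0.013,"z":0.328,"rx":-0.001,"ry":0,"rz":0.003,"gripper":0.1},{"x":0.029,"y":0.013,"z":0.328,"rx":-0.001,"ry":0,"rz":0.003,"gripper":0.1},{"x":0.029,"y":0.013,"z":0.328,"rx":-0.001,"ry":0,"rz":0.003,"gripper":-0.1},{"x":0.029,"y":0.013,"z":0.328,"rx":-0.001,"ry":0,"rz":0.003,"gripper":-0.3},{"x":0.029,"y":0.013,"z":0.328,"rx":-0.001,"ry":0,"rz":0.003,"gripper":-0.4},{"x":0.029,"y":0.013,"z":0.328,"rx":-0.001,"ry":0,"rz":0.003,"gripper":-0.5},{"x":0.029,"y":0.013,"z":0.328,"rx":-0.001,"ry":0,"rz":0.003,"gripper":-0.5}]' 30
```

```text
time: 9.4
ee_pos: [0.4409, 0.1031, 0.0117]
tool_rot: [[-0.111, 0.994, 0.002], [0.994, 0.111, -0.001], [-0.001, 0.002, -1.0]]
wrist_force: [0.2, -1.5, 5.9]
opening: 0.0279
```

```bash
python3 -m creep '[{"x":0,"y":0,"z":-0.02,"rx":0,"ry":0,"rz":0,"gripper":-0.5},{"x":0,"y":0,"z":-0.06,"rx":0,"ry":0,"rz":0,"gripper":-0.5},{"x":0,"y":0,"z":-0.15,"rx":0,"ry":0,"rz":0,"gripper":-0.5},{"x":0,"y":0,"z":-0.3,"rx":0,"ry":0,"rz":0,"gripper":-0.5},{"x":0,"y":0,"z":-0.42,"rx":0,"ry":0,"rz":0,"gripper":-0.5}]' 30; python3 -c "
from h import *
im=vision.camera('scene'); crop(im,240,180,140,130,4.5,'pics/e1.png')
P=wells[1].copy();P[2]=.1
need(P,down(CR[:,0]))"
```

```text
time: 9.9
ee_pos: [0.4402, 0.1032, 0.097]
tool_rot: [[-0.111, 0.994, 0.001], [0.994, 0.111, -0.0], [-0.001, 0.001, -1.0]]
wrist_force: [0.3, 0.3, -0.5]
opening: 0.0281
xyz [-1.9542e+00 -1.1730e-01  1.8000e-03] r [ 0.0036 -0.0014  0.4514]
```

View pics/e1.png

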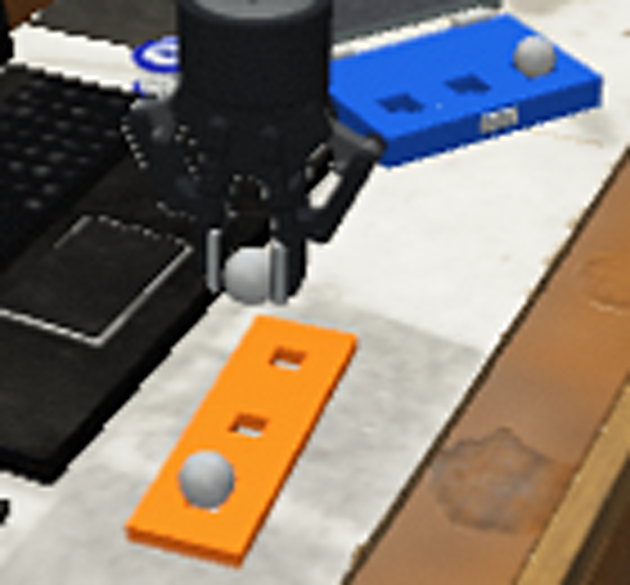

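The second ball is held at crop (250,275). I'll carry it to well 2.

```bash
python3 -m creep '[{"x":-0.15,"y":0,"z":0,"rx":0,"ry":0,"rz":0.03,"gripper":-0.5},{"x":-0.35,"y":-0.02,"z":0,"rx":0,"ry":0,"rz":0.1,"gripper":-0.5},{"x":-0.58,"y":-0.03,"z":0,"rx":0,"ry":0,"rz":0.17,"gripper":-0.5},{"x":-0.8,"y":-0.05,"z":0,"rx":0,"ry":0,"rz":0.25,"gripper":-0.5},{"x":-1,"y":-0.06,"z":0,"rx":0,"ry":0,"rz":0.33,"gripper":-0.5}]' 30; python3 -c "
from h import *
P=wells[1].copy();P[2]=.07
need(P,down(CR[:,0]))"
```

```text
time: 10.45
ee_pos: [0.4522, -0.0979, 0.1005]
tool_rot: [[0.401, 0.916, 0.006], [0.916, -0.401, 0.001], [0.003, 0.005, -1.0]]
wrist_force: [0.7, 0.3, -0.4]
opening: 0.0283
xyz [-0.8464  0.4271  0.1519] r [ 0.0028 -0.0022  0.1181]
```

```bash
python3 -m creep '[{"x":-0.2,"y":0.1,"z":0,"rx":0,"ry":0,"rz":0.06,"gripper":-0.5},{"x":-0.42,"y":0.21,"z":0,"rx":0,"ry":0,"rz":0.118,"gripper":-0.5},{"x":-0.62,"y":0.31,"z":0,"rx":0,"ry":0,"rz":0.118,"gripper":-0.5},{"x":-0.79,"y":0.4,"z":0.08,"rx":0.003,"ry":-0.002,"rz":0.118,"gripper":-0.5},{"x":-0.846,"y":0.427,"z":0.15,"rx":0.003,"ry":-0.002,"rz":0.118,"gripper":-0.5},{"x":-0.846,"y":0.427,"z":0.15,"rx":0.003,"ry":-0.002,"rz":0.118,"gripper":-0.5}]' 30; python3 -c "
from h import *
P=wells[1].copy();P[2]=.0245
need(P,down(CR[:,0]))"
```

```text
time: 11.05
ee_pos: [0.4611, -0.2875, 0.0681]
tool_rot: [[0.565, 0.825, -0.003], [0.825, -0.565, 0.003], [0.0, -0.004, -1.0]]
wrist_force: [-0.4, 1.3, -1.4]
opening: 0.0277
xyz [0.0061 0.0071 0.2182] r [-0.0027 -0.0002 -0.0016]
```

```bash
python3 -m creep '[{"x":0.004,"y":0.007,"z":0.06,"rx":-0.003,"ry":0,"rz":0,"gripper":-0.5},{"x":0.004,"y":0.007,"z":0.12,"rx":-0.003,"ry":0,"rz":0,"gripper":-0.5},{"x":0.004,"y":0.007,"z":0.17,"rx":-0.003,"ry":0,"rz":0,"gripper":-0.5},{"x":0.004,"y":0.007,"z":0.2,"rx":-0.003,"ry":0,"rz":0,"gripper":-0.5},{"x":0.004,"y":0.007,"z":0.218,"rx":-0.003,"ry":0,"rz":0,"gripper":-0.5},{"x":0.004,"y":0.007,"z":0.218,"rx":-0.003,"ry":0,"rz":0,"gripper":-0.5},{"x":0.004,"y":0.007,"z":0.218,"rx":-0.003,"ry":0,"rz":0,"gripper":-0.34},{"x":0.004,"y":0.007,"z":0.218,"rx":-0.003,"ry":0,"rz":0,"gripper":-0.28},{"x":0.004,"y":0.007,"z":0.218,"rx":-0.003,"ry":0,"rz":0,"gripper":-0.2},{"x":0.004,"y":0.007,"z":0.218,"rx":-0.003,"ry":0,"rz":0,"gripper":-0.05},{"x":0.004,"y":0.007,"z":0.212,"rx":-0.003,"ry":0,"rz":0,"gripper":0.1},{"x":0.004,"y":0.007,"z":0.16,"rx":0,"ry":0,"rz":0,"gripper":0.2},{"x":0.004,"y":0.007,"z":0.05,"rx":0,"ry":0,"rz":0,"gripper":0.3},{"x":0.004,"y":0.007,"z":-0.1,"rx":0,"ry":0,"rz":0,"gripper":0.3},{"x":0.004,"y":0.007,"z":-0.15,"rx":0,"ry":0,"rz":0,"gripper":0.3}]' 30; python3 -c "
from h import *
im=vision.camera('scene'); crop(im,290,130,120,100,5.5,'pics/f2.png')
P=balls[0].copy();P[2]=.1
need(P,down(TR[:,0]))"
```

```text
time: 12.55
ee_pos: [0.4645, -0.2889, 0.1016]
tool_rot: [[0.565, 0.825, 0.0], [0.825, -0.565, 0.0], [0.001, 0.0, -1.0]]
wrist_force: [0.2, 0.0, 0.2]
opening: 0.0552
xyz [ 1.7936 -1.4235  0.0094] r [ 0.0009 -0.     -0.4532]
```

View pics/f2.png

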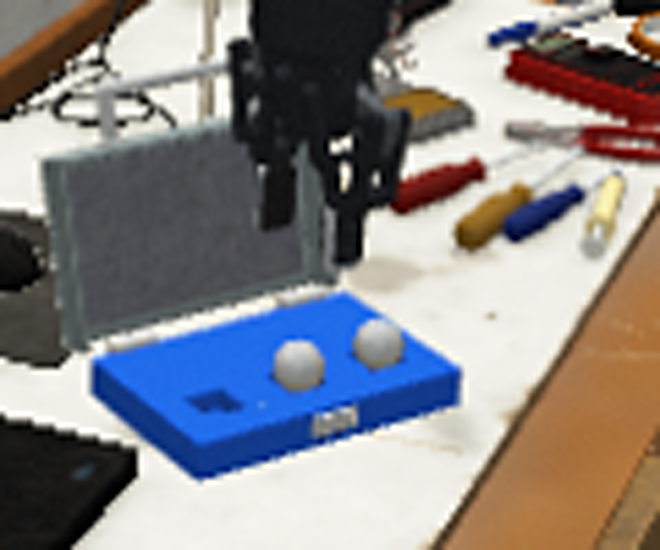

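Two balls are seated, at crop (299,364) and (378,342). Going for the third ball.

```bash
python3 -m creep '[{"x":0.15,"y":-0.12,"z":0,"rx":0,"ry":0,"rz":-0.04,"gripper":0.3},{"x":0.34,"y":-0.27,"z":0,"rx":0,"ry":0,"rz":-0.1,"gripper":0.3},{"x":0.53,"y":-0.42,"z":0,"rx":0,"ry":0,"rz":-0.18,"gripper":0.3},{"x":0.72,"y":-0.57,"z":0,"rx":0,"ry":0,"rz":-0.26,"gripper":0.3},{"x":0.9,"y":-0.71,"z":0,"rx":0,"ry":0,"rz":-0.34,"gripper":0.3}]' 30; python3 -c "
from h import *
P=balls[0].copy();P[2]=.07
need(P,down(TR[:,0]))"
```

```text
time: 13.1
ee_pos: [0.4484, -0.0585, 0.1015]
tool_rot: [[0.061, 0.998, 0.001], [0.998, -0.061, 0.0], [0.0, 0.001, -1.0]]
wrist_force: [0.6, 0.5, -0.2]
opening: 0.0554
xyz [ 1.124  -0.1484  0.1573] r [ 0.0005 -0.     -0.1101]
```

```bash
python3 -m creep '[{"x":0.22,"y":-0.03,"z":0,"rx":0,"ry":0,"rz":-0.06,"gripper":0.3},{"x":0.46,"y":-0.06,"z":0,"rx":0,"ry":0,"rz":-0.11,"gripper":0.3},{"x":0.7,"y":-0.09,"z":0,"rx":0,"ry":0,"rz":-0.11,"gripper":0.3},{"x":0.9,"y":-0.13,"z":0.03,"rx":0,"ry":0,"rz":-0.11,"gripper":0.3},{"x":1,"y":-0.148,"z":0.03,"rx":0,"ry":0,"rz":-0.11,"gripper":0.3}]' 30; python3 -c "
from h import *
P=balls[0].copy();P[2]=.011
need(P,down(TR[:,0]))"
```

```text
time: 13.6
ee_pos: [0.4297, 0.1456, 0.0945]
tool_rot: [[-0.114, 0.993, -0.001], [0.993, 0.114, 0.0], [0.001, -0.001, -1.0]]
wrist_force: [0.4, -0.9, -0.2]
opening: 0.0555
xyz [0.1079 0.0269 0.4175] r [-0.0004 -0.0004  0.0019]
```

```bash
python3 -m creep '[{"x":0.1,"y":0.027,"z":0,"rx":0,"ry":0,"rz":0.002,"gripper":0.3},{"x":0.108,"y":0.027,"z":0.06,"rx":0,"ry":0,"rz":0.002,"gripper":0.3},{"x":0.108,"y":0.027,"z":0.2,"rx":0,"ry":0,"rz":0.002,"gripper":0.3},{"x":0.108,"y":0.027,"z":0.32,"rx":0,"ry":0,"rz":0.002,"gripper":0.3},{"x":0.108,"y":0.027,"z":0.39,"rx":0,"ry":0,"rz":0.002,"gripper":0.3},{"x":0.108,"y":0.027,"z":0.418,"rx":0,"ry":0,"rz":0.002,"gripper":0.1},{"x":0.108,"y":0.027,"z":0.418,"rx":0,"ry":0,"rz":0.002,"gripper":0.1},{"x":0.108,"y":0.027,"z":0.418,"rx":0,"ry":0,"rz":0.002,"gripper":-0.1},{"x":0.108,"y":0.027,"z":0.418,"rx":0,"ry":0,"rz":0.002,"gripper":-0.3},{"x":0.108,"y":0.027,"z":0.418,"rx":0,"ry":0,"rz":0.002,"gripper":-0.4},{"x":0.108,"y":0.027,"z":0.418,"rx":0,"ry":0,"rz":0.002,"gripper":-0.5},{"x":0.108,"y":0.027,"z":0.418,"rx":0,"ry":0,"rz":0.002,"gripper":-0.5}]' 30
python3 -m creep '[{"x":0,"y":0,"z":-0.02,"rx":0,"ry":0,"rz":0,"gripper":-0.5},{"x":0,"y":0,"z":-0.06,"rx":0,"ry":0,"rz":0,"gripper":-0.5},{"x":0,"y":0,"z":-0.15,"rx":0,"ry":0,"rz":0,"gripper":-0.5},{"x":0,"y":0,"z":-0.3,"rx":0,"ry":0,"rz":0,"gripper":-0.5},{"x":0,"y":0,"z":-0.43,"rx":0,"ry":0,"rz":0,"gripper":-0.5}]' 30; python3 -c "
from h import *
im=vision.camera('scene'); crop(im,240,180,140,130,4.5,'pics/g1.png')
P=wells[0].copy();P[2]=.1
need(P,down(CR[:,0]))"
```

```text
time: 14.8
ee_pos: [0.4336, 0.1679, 0.0116]
tool_rot: [[-0.111, 0.994, 0.001], [0.994, 0.111, 0.001], [0.001, 0.001, -1.0]]
wrist_force: [0.6, -1.2, 4.3]
opening: 0.028
time: 15.3
ee_pos: [0.4328, 0.1677, 0.0989]
tool_rot: [[-0.111, 0.994, 0.0], [0.994, 0.111, 0.001], [0.001, 0.0, -1.0]]
wrist_force: [0.1, 0.1, -1.6]
opening: 0.0279
xyz [-2.0685  0.0649  0.0101] r [ 0.0031 -0.0026  0.4515]
```

View pics/g1.png

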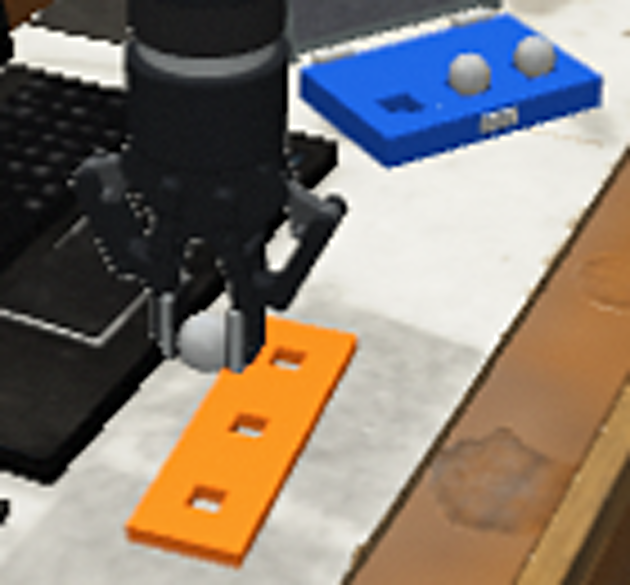

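The third ball is held, at crop (205,340). Carrying it to well 1.

```bash
python3 -m creep '[{"x":-0.15,"y":0,"z":0,"rx":0,"ry":0,"rz":0.03,"gripper":-0.5},{"x":-0.35,"y":0.01,"z":0,"rx":0,"ry":0,"rz":0.1,"gripper":-0.5},{"x":-0.58,"y":0.02,"z":0,"rx":0,"ry":0,"rz":0.17,"gripper":-0.5},{"x":-0.8,"y":0.03,"z":0,"rx":0,"ry":0,"rz":0.25,"gripper":-0.5},{"x":-1,"y":0.03,"z":0,"rx":0,"ry":0,"rz":0.33,"gripper":-0.5}]' 30; python3 -c "
from h import *
P=wells[0].copy();P[2]=.07
need(P,down(CR[:,0]))"
```

```text
time: 15.85
ee_pos: [0.4635, -0.031, 0.1028]
tool_rot: [[0.4, 0.916, 0.006], [0.916, -0.4, 0.003], [0.005, 0.004, -1.0]]
wrist_force: [-0.2, 0.2, -1.3]
opening: 0.0276
xyz [-0.9008  0.5606  0.1618] r [ 0.0024 -0.0034  0.1182]
```

```bash
python3 -m creep '[{"x":-0.2,"y":0.12,"z":0,"rx":0,"ry":0,"rz":0.06,"gripper":-0.5},{"x":-0.41,"y":0.25,"z":0,"rx":0,"ry":0,"rz":0.118,"gripper":-0.5},{"x":-0.62,"y":0.38,"z":0,"rx":0,"ry":0,"rz":0.118,"gripper":-0.5},{"x":-0.8,"y":0.5,"z":0.05,"rx":0.002,"ry":-0.003,"rz":0.118,"gripper":-0.5},{"x":-0.9,"y":0.56,"z":0.12,"rx":0.002,"ry":-0.003,"rz":0.118,"gripper":-0.5},{"x":-0.9,"y":0.56,"z":0.16,"rx":0.002,"ry":-0.003,"rz":0.118,"gripper":-0.5},{"x":-0.9,"y":0.56,"z":0.16,"rx":0.002,"ry":-0.003,"rz":0.118,"gripper":-0.5}]' 30; python3 -c "
from h import *
P=wells[0].copy();P[2]=.0245
need(P,down(CR[:,0]))"
```

```text
time: 16.55
ee_pos: [0.4926, -0.2401, 0.0689]
tool_rot: [[0.563, 0.826, -0.002], [0.826, -0.563, 0.002], [0.001, -0.003, -1.0]]
wrist_force: [-0.5, -0.0, -0.6]
opening: 0.0277
xyz [0.0013 0.0101 0.222 ] r [-0.002  -0.0005 -0.0005]
```

```bash
python3 -m creep '[{"x":0.001,"y":0.009,"z":0.06,"rx":-0.002,"ry":0,"rz":0,"gripper":-0.5},{"x":0.001,"y":0.009,"z":0.12,"rx":-0.002,"ry":0,"rz":0,"gripper":-0.5},{"x":0.001,"y":0.009,"z":0.17,"rx":-0.002,"ry":0,"rz":0,"gripper":-0.5},{"x":0.001,"y":0.009,"z":0.2,"rx":-0.002,"ry":0,"rz":0,"gripper":-0.5},{"x":0.001,"y":0.009,"z":0.222,"rx":-0.002,"ry":0,"rz":0,"gripper":-0.5},{"x":0.001,"y":0.009,"z":0.222,"rx":-0.002,"ry":0,"rz":0,"gripper":-0.5},{"x":0.001,"y":0.009,"z":0.222,"rx":-0.002,"ry":0,"rz":0,"gripper":-0.34},{"x":0.001,"y":0.009,"z":0.222,"rx":-0.002,"ry":0,"rz":0,"gripper":-0.28},{"x":0.001,"y":0.009,"z":0.222,"rx":-0.002,"ry":0,"rz":0,"gripper":-0.2},{"x":0.001,"y":0.009,"z":0.222,"rx":-0.002,"ry":0,"rz":0,"gripper":-0.05},{"x":0.001,"y":0.009,"z":0.215,"rx":-0.002,"ry":0,"rz":0,"gripper":0.1},{"x":0.001,"y":0.007,"z":0.16,"rx":0,"ry":0,"rz":0,"gripper":0.2},{"x":0.001,"y":0.007,"z":0.05,"rx":0,"ry":0,"rz":0,"gripper":0.3},{"x":0.001,"y":0.0,"z":-0.1,"rx":0,"ry":0,"rz":0,"gripper":0.3},{"x":0.001,"y":-0.1,"z":-0.3,"rx":0,"ry":0,"rz":0,"gripper":0.3},{"x":0.001,"y":-0.3,"z":-0.45,"rx":0,"ry":0,"rz":0,"gripper":0.3},{"x":0.001,"y":-0.5,"z":-0.6,"rx":0,"ry":0,"rz":0,"gripper":0.3},{"x":0.001,"y":-0.5,"z":-0.75,"rx":0,"ry":0,"rz":0,"gripper":0.3}]' 30; python3 -c "
from h import *
im=vision.camera('scene'); crop(im,290,130,120,100,5.5,'pics/i1.png')
im=vision.camera('top'); crop(im,330,170,160,150,4,'pics/i2.png'); cv2.imwrite('pics/top_i.png',im[:,:,::-1])
print(bot.get_obs()['ee_pos'],bot.get_obs()['q'])
"
```

```text
time: 18.35
ee_pos: [0.4055, -0.1812, 0.2206]
tool_rot: [[0.563, 0.827, -0.006], [0.827, -0.563, 0.004], [0.0, -0.007, -1.0]]
wrist_force: [0.8, -0.1, 0.4]
opening: 0.0554
[ 0.41200817 -0.18453237  0.22431306] [-4.22019978e-01  3.32404582e-02 -4.01091614e-01  1.13139579e+00
  1.26346918e-03  1.74671432e+00]
```

View pics/i1.png

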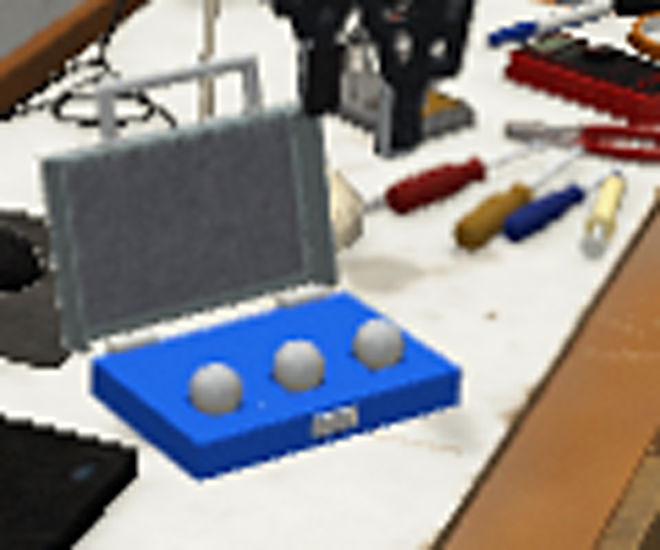

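View pics/i2.png

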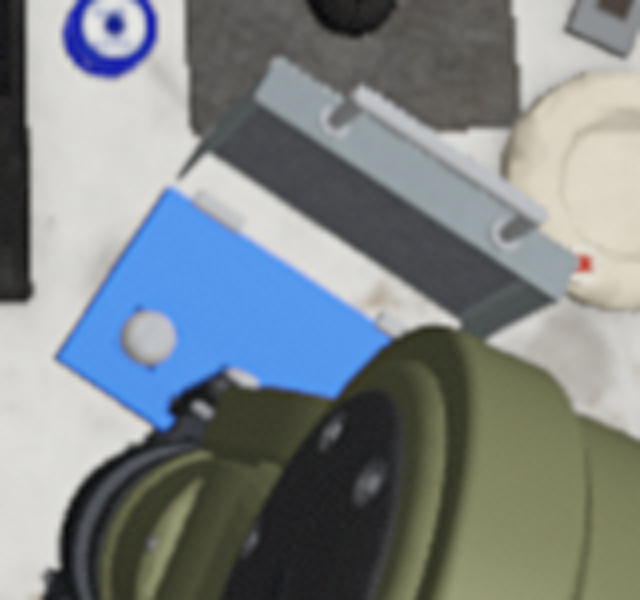

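All three balls are seated, at scene-crop (215,387), (299,364) and (378,342), and the lid hasn't moved. Next I'll triangulate the bar.

```bash
python3 - <<'E'
from h import *
def unc(c,o,s): return (np.array(c,float)+.5)/s-.5+np.array(o)
t=unc([[358,91],[544,215]],[330,170],4); s=unc([[92,91],[257,62]],[290,130],5.5)
# bar ends: top left end (+y) and right; scene left end in picture = +y side? match both
for a,b in((t[0],s[0]),(t[1],s[1]),(t.mean(0),s.mean(0))):
    o1,d1=ray('top',[a]);o2,d2=ray('scene',[b])
    A=np.c_[d1[0],-d2[0]];k=np.linalg.lstsq(A,o2-o1,rcond=None)[0]
    p,q=o1+k[0]*d1[0],o2+k[1]*d2[0]; print('tri',(p+q)/2,'gap',np.linalg.norm(p-q),'case frame',CR.T@((p+q)/2-hinge))
for n,o,sc in(('top',(330,170),4),('scene',(290,130),5.5)):
    for th in(1.78,1.82,1.85):
        e=[handle(th)+CR@[0,y,0] for y in(.05,-.05)]
        print(n,th,((proj(n,e)-o+.5)*sc-.5).round(0).tolist())
E
```

```text
tri [ 0.60824087 -0.32092369  0.16402492] gap 0.003884376169070391 case frame [0.0576865  0.05396539 0.14002492]
tri [ 0.5456691  -0.41059569  0.16164435] gap 0.003270045427820458 case frame [ 0.05641407 -0.05537205  0.13764435]
tri [ 0.57730249 -0.36553314  0.16274977] gap 0.0010677268148204266 case frame [ 0.05721009 -0.00032051  0.13874977]
top 1.78 [[349.0, 115.0], [526.0, 232.0]]
top 1.82 [[354.0, 106.0], [530.0, 223.0]]
top 1.85 [[358.0, 99.0], [533.0, 216.0]]
scene 1.78 [[113.0, 96.0], [259.0, 65.0]]
scene 1.82 [[108.0, 96.0], [253.0, 65.0]]
scene 1.85 [[105.0, 96.0], [249.0, 65.0]]
```

```bash
cat >> h.py <<'E'
from scipy.spatial.transform import Rotation as Ro
def Rlid(th,off=0): return CR@Ro.from_euler('y',th-np.pi/2+off).as_matrix()@np.array([[0,1,0],[1,0,0],[0,0,-1.]])
def tcp(th,adv=.015,off=0): 
    R=Rlid(th,off); return handle(th)+R[:,2]*adv, R
E
python3 - <<'E'
from h import *
P,R=tcp(1.85,-.08); print(P,R.round(3)); need(P,R)
P,R=tcp(1.85,.015); print(P)
P,R=tcp(1.047,.015); print(P)
E
```

```text
[ 0.59303014 -0.37584999  0.23835121] [[ 0.563  0.795 -0.228]
 [ 0.827 -0.541  0.155]
 [ 0.    -0.276 -0.961]]
xyz [-0.281   1.2869 -0.0647] r [ 0.1808 -0.0014 -0.    ]
[ 0.57138656 -0.36111893  0.14703006]
[ 0.48562978 -0.30275112  0.14530471]
```

```bash
python3 -m creep '[{"x":-0.05,"y":0.12,"z":-0.05,"rx":0.03,"ry":0,"rz":0,"gripper":0.3},{"x":-0.12,"y":0.3,"z":-0.1,"rx":0.08,"ry":0,"rz":0,"gripper":0.3},{"x":-0.18,"y":0.52,"z":-0.12,"rx":0.13,"ry":0,"rz":0,"gripper":0.3},{"x":-0.24,"y":0.75,"z":-0.12,"rx":0.18,"ry":0,"rz":0,"gripper":0.3},{"x":-0.28,"y":0.95,"z":-0.12,"rx":0.18,"ry":0,"rz":0,"gripper":0.3},{"x":-0.28,"y":1,"z":-0.12,"rx":0.18,"ry":0,"rz":0,"gripper":0.3}]' 30; python3 - <<'E'
from h import *
P,R=tcp(1.85,-.06); need(P,R); print(bot.get_obs()['q'])
E
```

```text
time: 19.05
ee_pos: [0.5478, -0.3468, 0.244]
tool_rot: [[0.565, 0.793, -0.229], [0.825, -0.542, 0.158], [0.002, -0.278, -0.961]]
wrist_force: [0.1, 0.3, 0.2]
opening: 0.0555
xyz [0.0078 0.2662 0.0524] r [-0.0017 -0.0013 -0.0011]
[-0.56954047  0.68531058  0.5197951   1.68699525  0.0099222   1.59952167]
```

```bash
python3 -m creep '[{"x":0.008,"y":0.1,"z":0,"rx":0,"ry":0,"rz":0,"gripper":0.3},{"x":0.008,"y":0.2,"z":0.0,"rx":0,"ry":0,"rz":0,"gripper":0.3},{"x":0.008,"y":0.266,"z":0.03,"rx":0,"ry":0,"rz":0,"gripper":0.3},{"x":0.008,"y":0.266,"z":0.052,"rx":0,"ry":0,"rz":0,"gripper":0.3},{"x":0.008,"y":0.266,"z":0.052,"rx":0,"ry":0,"rz":0,"gripper":0.3}]' 30; python3 - <<'E'
from h import *
P,R=tcp(1.85,.015); need(P,R); print(bot.get_obs()['q'])
im=vision.camera('scene'); crop(im,270,100,140,110,5,'pics/j1.png')
im=vision.camera('top'); crop(im,360,130,140,110,5,'pics/j2.png')
E
```

```text
time: 19.55
ee_pos: [0.5879, -0.3725, 0.2178]
tool_rot: [[0.565, 0.792, -0.231], [0.825, -0.542, 0.16], [0.001, -0.28, -0.96]]
wrist_force: [-0.5, -0.0, 0.7]
opening: 0.0558
xyz [-0.0004  0.003   0.3678] r [-0.0032 -0.0013 -0.0012]
[-0.56944506  0.81430441  0.69199428  1.73255273  0.00998366  1.59971687]
```

View pics/j1.png

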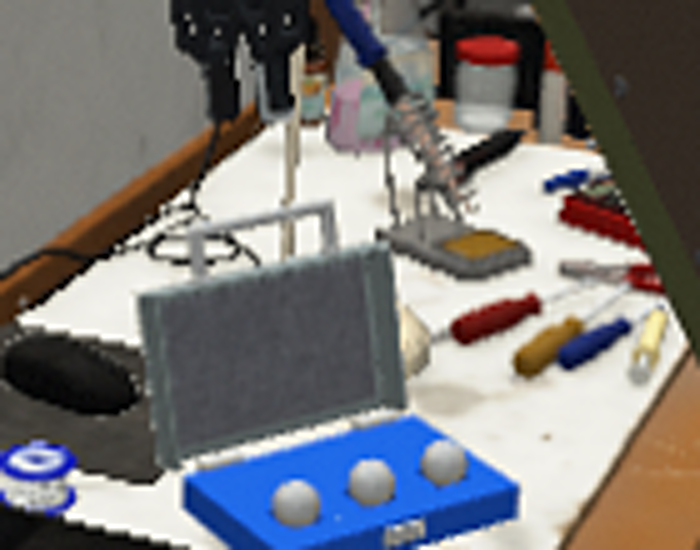

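View pics/j2.png

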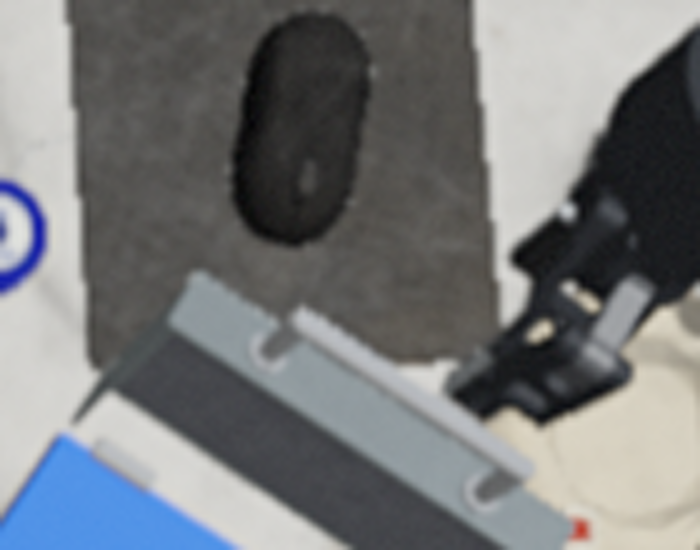

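```bash
python3 - <<'E'
from h import *
o=bot.get_obs();p=np.array(o['ee_pos']);R=np.array(o['tool_rot'])
for n,q in(('top',(360,130)),('scene',(270,100))):
    print(n,((proj(n,[p-R[:,2]*.004+R[:,1]*s for s in(-.028,0,.028)])-q+.5)*5-.5).round().tolist())
E
```

```text
top [[464.0, 392.0], [494.0, 333.0], [523.0, 276.0]]
scene [[274.0, 123.0], [250.0, 123.0], [228.0, 123.0]]
```

The projected tips match the picture. Descending over the bar.

```bash
python3 -m creep '[{"x":0,"y":0.003,"z":0.08,"rx":-0.003,"ry":0,"rz":0,"gripper":0.3},{"x":0,"y":0.003,"z":0.16,"rx":-0.003,"ry":0,"rz":0,"gripper":0.3},{"x":0,"y":0.003,"z":0.23,"rx":-0.003,"ry":0,"rz":0,"gripper":0.3},{"x":0,"y":0.003,"z":0.28,"rx":-0.003,"ry":0,"rz":0,"gripper":0.3},{"x":0,"y":0.003,"z":0.28,"rx":-0.003,"ry":0,"rz":0,"gripper":0.3}]' 30; python3 - <<'E'
from h import *
P,R=tcp(1.85,.015); need(P,R)
im=vision.camera('scene'); crop(im,270,100,140,110,5,'pics/k1.png')
im=vision.camera('top'); crop(im,360,130,140,110,5,'pics/k2.png')
E
```

```text
time: 20.15
ee_pos: [0.5746, -0.3631, 0.1658]
tool_rot: [[0.565, 0.794, -0.226], [0.825, -0.542, 0.156], [0.002, -0.275, -0.961]]
wrist_force: [-0.4, -0.0, 0.2]
opening: 0.0555
xyz [-0.0009  0.0076  0.0954] r [ 0.0003 -0.0013 -0.0011]
```

View pics/k1.png

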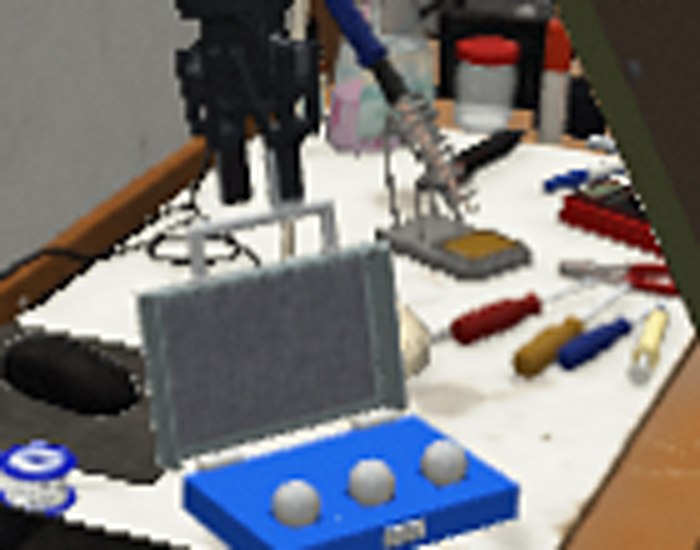

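View pics/k2.png

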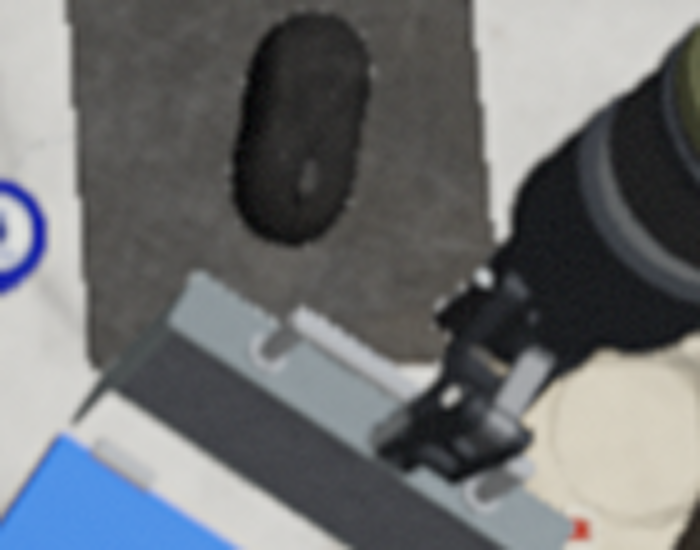

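The fingers straddle the bar: scene-crop tips at (235,200) and (290,195), bar middle near (263,215). I'll lower and close.

```bash
python3 -m creep '[{"x":0,"y":0.007,"z":0.05,"rx":0,"ry":0,"rz":0,"gripper":0.3},{"x":0,"y":0.007,"z":0.085,"rx":0,"ry":0,"rz":0,"gripper":0.3},{"x":0,"y":0.007,"z":0.095,"rx":0,"ry":0,"rz":0,"gripper":0.2},{"x":0,"y":0.007,"z":0.095,"rx":0,"ry":0,"rz":0,"gripper":0},{"x":0,"y":0.007,"z":0.095,"rx":0,"ry":0,"rz":0,"gripper":-0.2}]' 40; python3 - <<'E'
from h import *
P,R=tcp(1.85,.015); need(P,R)
im=vision.camera('scene'); crop(im,270,100,140,110,5,'pics/l1.png')
im=vision.camera('top'); crop(im,360,130,140,110,5,'pics/l2.png')
E
```

```text
time: 20.75
ee_pos: [0.5724, -0.3616, 0.1484]
tool_rot: [[0.564, 0.794, -0.224], [0.825, -0.543, 0.155], [0.002, -0.273, -0.962]]
wrist_force: [0.0, 0.9, 0.2]
opening: 0.0342
xyz [-0.001  -0.0036  0.0081] r [ 0.0017 -0.0013 -0.0011]
```

View pics/l1.png

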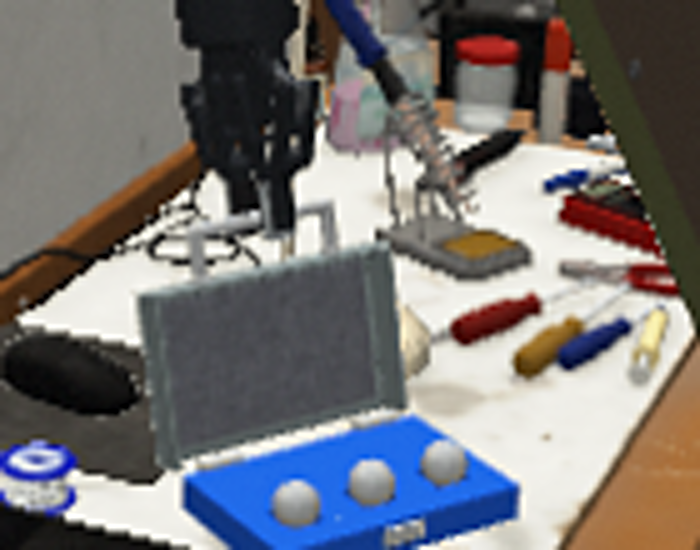

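View pics/l2.png

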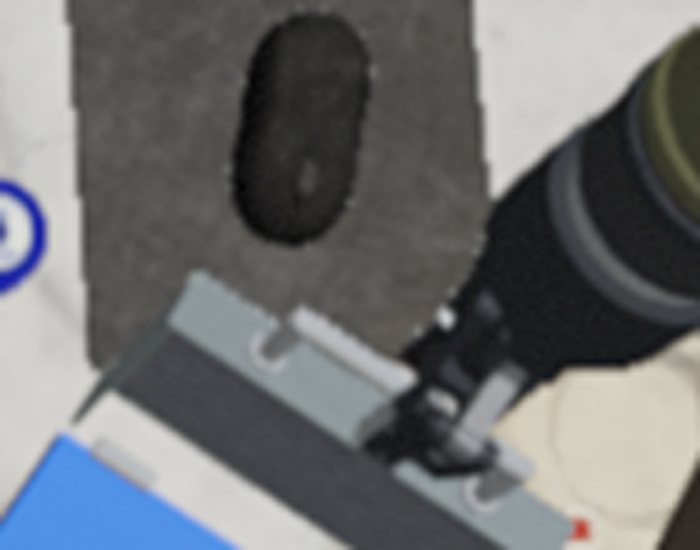

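One finger is in front of the bar and one behind. Closing.

```bash
python3 -m creep '[{"x":0,"y":0,"z":0.015,"rx":0,"ry":0,"rz":0,"gripper":-0.3},{"x":0,"y":0,"z":0.015,"rx":0,"ry":0,"rz":0,"gripper":-0.45},{"x":0,"y":0,"z":0.015,"rx":0,"ry":0,"rz":0,"gripper":-0.6},{"x":0,"y":0,"z":0.015,"rx":0,"ry":0,"rz":0,"gripper":-0.75},{"x":0,"y":0,"z":0.015,"rx":0,"ry":0,"rz":0,"gripper":-0.9},{"x":0,"y":0,"z":0.015,"rx":0,"ry":0,"rz":0,"gripper":-1},{"x":0,"y":0,"z":0.015,"rx":0,"ry":0,"rz":0,"gripper":-1},{"x":0,"y":0,"z":0.015,"rx":0,"ry":0,"rz":0,"gripper":-1}]' 50; python3 - <<'E'
from h import *
o=bot.get_obs();p=np.array(o['ee_pos']);R=np.array(o['tool_rot'])
q=CR.T@(p-R[:,2]*.015-hinge);print('bar in case frame',q,np.hypot(q[0],q[2]),'theta',np.pi-np.arctan2(q[2],q[0])-np.arctan2(.014,.147))
P,RR=tcp(1.047,.015); need(P,RR)
im=vision.camera('scene'); crop(im,270,100,140,110,5,'pics/m1.png')
im=vision.camera('top'); crop(im,360,130,140,110,5,'pics/m2.png')
E
```

```text
time: 21.65
ee_pos: [0.5721, -0.3614, 0.1458]
tool_rot: [[0.565, 0.795, -0.224], [0.825, -0.543, 0.155], [0.002, -0.272, -0.962]]
wrist_force: [1.3, -1.1, 0.2]
opening: 0.0082
bar in case frame [0.0546261  0.00016937 0.13624685] 0.14678969330040983 theta 1.8571565685088987
xyz [-0.0022 -0.5018  0.1445] r [-0.5089 -0.0008 -0.0016]
```

View pics/m1.png

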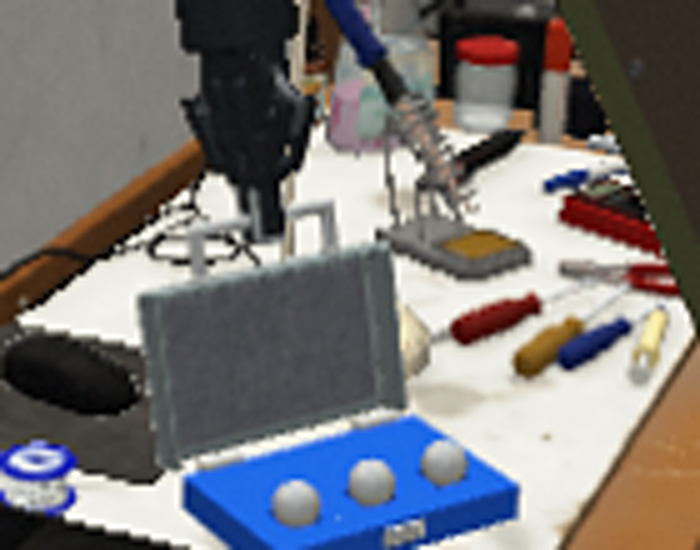

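View pics/m2.png

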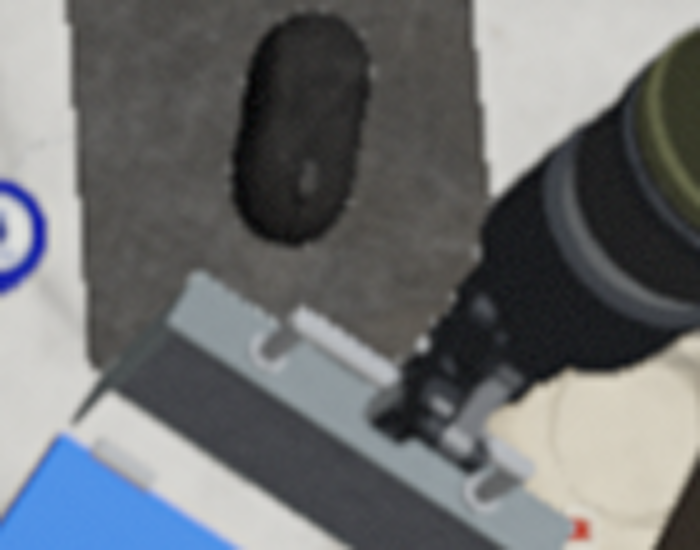

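The bar is gripped: the opening reads 8.2 mm, and the balls also read about 2 mm under their true size. Next I'll work out the arc about the hinge in tool axes.

```bash
cat >> h.py <<'E'
def arc(deltas,hc=None):
    h=hinge if hc is None else hc
    o=bot.get_obs();p=np.array(o['ee_pos']);R=np.array(o['tool_rot'])
    for d in deltas:
        M=Ro.from_rotvec(CR[:,1]*d).as_matrix(); s=R.T@(h+M@(p-h)-p)/.2; r=Ro.from_matrix(R.T@M@R).as_rotvec()/(np.pi/2)
        print(round(d,3),s.round(3),r.round(3))
E
python3 - <<'E'
from h import *
arc(-np.array([.03,.08,.14,.2,.26,.32,.38]))
E
```

```text
-0.03 [-0.    -0.02  -0.002] [-0.019  0.    -0.   ]
-0.08 [-0.    -0.053 -0.004] [-0.051  0.    -0.   ]
-0.14 [-0.    -0.092 -0.004] [-0.089  0.    -0.   ]
-0.2 [-0.    -0.132 -0.002] [-0.127  0.    -0.   ]
-0.26 [-0.    -0.171  0.002] [-0.166  0.    -0.   ]
-0.32 [-0.    -0.21   0.009] [-0.204  0.    -0.   ]
-0.38 [-0.    -0.248  0.018] [-0.242  0.    -0.001]
```

```bash
python3 -m creep '[{"x":0,"y":-0.02,"z":-0.002,"rx":-0.019,"ry":0,"rz":0,"gripper":-1},{"x":0,"y":-0.053,"z":-0.004,"rx":-0.051,"ry":0,"rz":0,"gripper":-1},{"x":0,"y":-0.092,"z":-0.004,"rx":-0.089,"ry":0,"rz":0,"gripper":-1},{"x":0,"y":-0.132,"z":-0.002,"rx":-0.127,"ry":0,"rz":0,"gripper":-1},{"x":0,"y":-0.171,"z":0.002,"rx":-0.166,"ry":0,"rz":0,"gripper":-1},{"x":0,"y":-0.21,"z":0.009,"rx":-0.204,"ry":0,"rz":0,"gripper":-1},{"x":0,"y":-0.248,"z":0.018,"rx":-0.242,"ry":0,"rz":0,"gripper":-1},{"x":0,"y":-0.248,"z":0.018,"rx":-0.242,"ry":0,"rz":0,"gripper":-1},{"x":0,"y":-0.248,"z":0.018,"rx":-0.242,"ry":0,"rz":0,"gripper":-1}]' 60; cat >> h.py <<'E'
def rep(adv=.015):
    o=bot.get_obs();p=np.array(o['ee_pos']);R=np.array(o['tool_rot'])
    q=CR.T@(p-R[:,2]*adv-hinge);print('bar',q.round(4),'r',np.hypot(q[0],q[2]).round(4),'theta',round(np.pi-np.arctan2(q[2],q[0])-np.arctan2(.014,.147),4),'tool',round(np.pi/2-np.arcsin(R[2,1]),4),'F',CR.T@o['wrist_force'],'op',o['opening'],'q',np.round(o['q'],2))
E
python3 - <<'E'
from h import *
rep()
arc(-np.array([.03,.08,.14,.2,.26,.32,.37]))
im=vision.camera('scene'); crop(im,270,100,140,110,5,'pics/n1.png')
E
```

```text
time: 22.65
ee_pos: [0.5308, -0.3332, 0.1555]
tool_rot: [[0.564, 0.821, 0.085], [0.825, -0.562, -0.057], [0.001, 0.102, -0.995]]
wrist_force: [0.5, -0.7, -4.0]
opening: 0.0078
bar [-0.001   0.0002  0.1464] r 0.1464 theta 1.4692 tool 1.4683 F [ 0.84615313 -0.31598246 -3.99686063] op 0.007752730089607325 q [-0.56  0.32 -0.22  0.93 -0.    1.61]
-0.03 [-0.    -0.02  -0.002] [-0.019  0.    -0.   ]
-0.08 [-0.    -0.052 -0.004] [-0.051  0.    -0.   ]
-0.14 [-0.    -0.092 -0.003] [-0.089  0.    -0.   ]
-0.2 [-0.    -0.131 -0.001] [-0.127  0.    -0.   ]
-0.26 [-0.    -0.17   0.004] [-0.166  0.    -0.   ]
-0.32 [-0.001 -0.209  0.011] [-0.204  0.    -0.   ]
-0.37 [-0.001 -0.241  0.019] [-0.236  0.001 -0.   ]
```

View pics/n1.png

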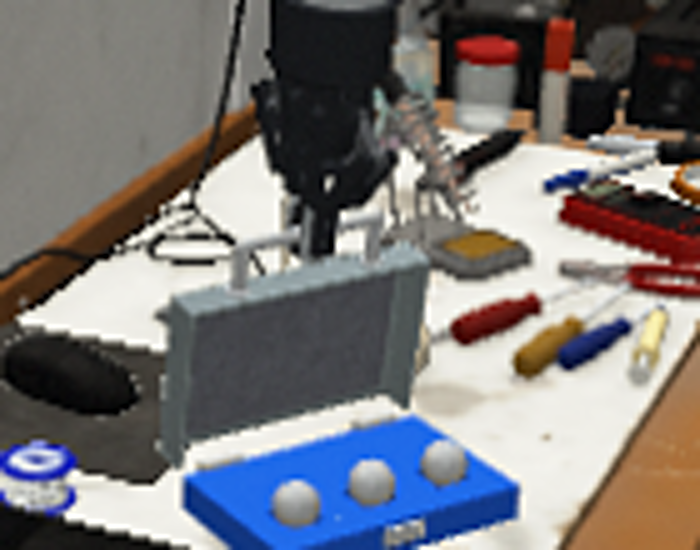

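The lid swings along smoothly with low forces and the bar still in the jaws. Continuing.

```bash
python3 -m creep '[{"x":0,"y":-0.02,"z":-0.002,"rx":-0.019,"ry":0,"rz":0,"gripper":-1},{"x":0,"y":-0.052,"z":-0.004,"rx":-0.051,"ry":0,"rz":0,"gripper":-1},{"x":0,"y":-0.092,"z":-0.003,"rx":-0.089,"ry":0,"rz":0,"gripper":-1},{"x":0,"y":-0.131,"z":-0.001,"rx":-0.127,"ry":0,"rz":0,"gripper":-1},{"x":0,"y":-0.17,"z":0.004,"rx":-0.166,"ry":0,"rz":0,"gripper":-1},{"x":0,"y":-0.209,"z":0.011,"rx":-0.204,"ry":0,"rz":0,"gripper":-1},{"x":-0.001,"y":-0.241,"z":0.019,"rx":-0.236,"ry":0,"rz":0,"gripper":-1},{"x":-0.001,"y":-0.241,"z":0.019,"rx":-0.236,"ry":0,"rz":0,"gripper":-1},{"x":-0.001,"y":-0.241,"z":0.019,"rx":-0.236,"ry":0,"rz":0,"gripper":-1}]' 80; 
python3 - <<'E'
from h import *
rep()
im=vision.camera('scene'); crop(im,270,100,140,110,5,'pics/o1.png'); cv2.imwrite('pics/scene_o.png',im[:,:,::-1])
im=vision.camera('top'); crop(im,340,150,140,120,5,'pics/o2.png')
E
```

```text
time: 23.6
ee_pos: [0.4925, -0.3071, 0.1469]
tool_rot: [[0.564, 0.735, 0.376], [0.825, -0.503, -0.256], [0.001, 0.455, -0.89]]
wrist_force: [-0.4, 0.2, -1.4]
opening: 0.0071
bar [-0.0526  0.0002  0.1362] r 0.146 theta 1.1074 tool 1.0984 F [-0.44483863 -0.11202753 -1.43262005] op 0.007114856112254976 q [-0.54 -0.01 -0.76  0.35 -0.02  1.62]
```

View pics/o1.png

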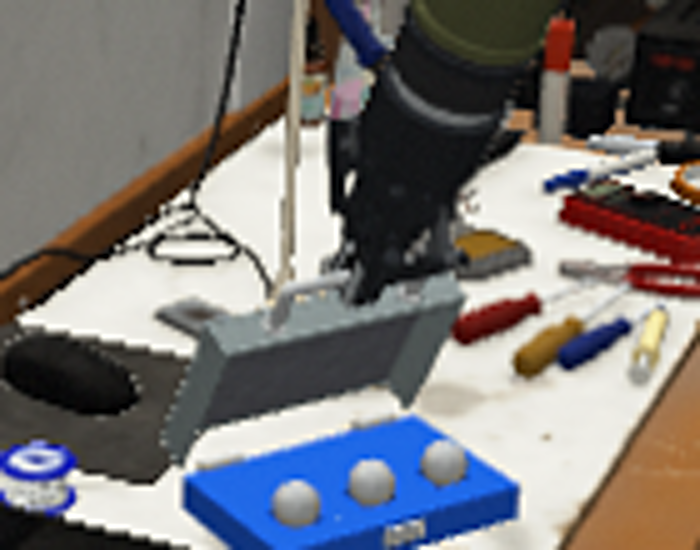

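View pics/o2.png

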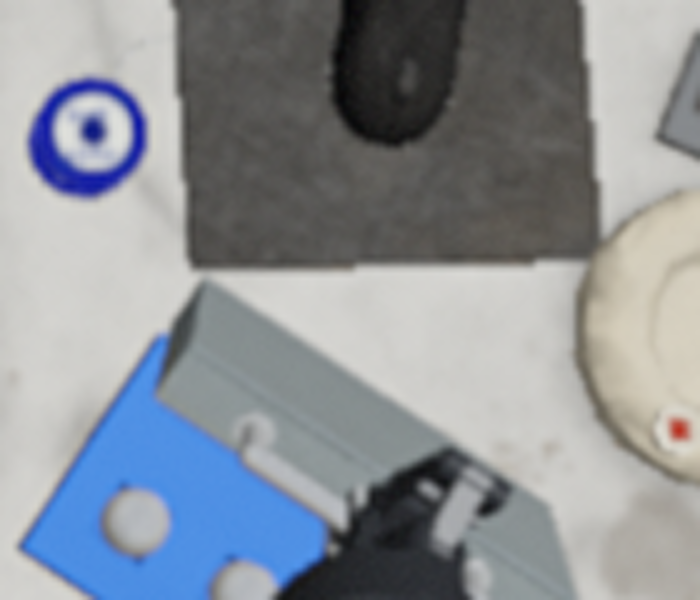

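```bash
python3 - <<'E'
from h import *
im=cv2.imread('pics/scene_o.png')[:,:,::-1]; crop(im,298,145,70,56,11,'pics/p1.png')
for th in(1.0,1.047,1.1):
  L=lambda l,h,y: hinge+CR@[-l*np.cos(th)+h*np.sin(th),y,l*np.sin(th)+h*np.cos(th)]
  pts=[L(.1155,0,.09),L(.1155,.03,.09),L(0.0005,.03,.09),L(.1155,0,-.09)]
  print(th,((proj('scene',pts)-[298,145]+.5)*11-.5).round().tolist(),((proj('top',pts)-[340,150]+.5)*5-.5).round().tolist())
E
```

```text
1.0 [[215.0, 335.0], [168.0, 246.0], [48.0, 473.0], [750.0, 203.0]] [[126.0, 426.0], [169.0, 369.0], [200.0, 276.0], [509.0, 683.0]]
1.047 [[206.0, 319.0], [157.0, 234.0], [47.0, 476.0], [740.0, 188.0]] [[134.0, 416.0], [177.0, 357.0], [200.0, 275.0], [518.0, 673.0]]
1.1 [[196.0, 302.0], [146.0, 221.0], [45.0, 479.0], [730.0, 172.0]] [[143.0, 404.0], [187.0, 344.0], [200.0, 274.0], [528.0, 662.0]]
```

View pics/p1.png

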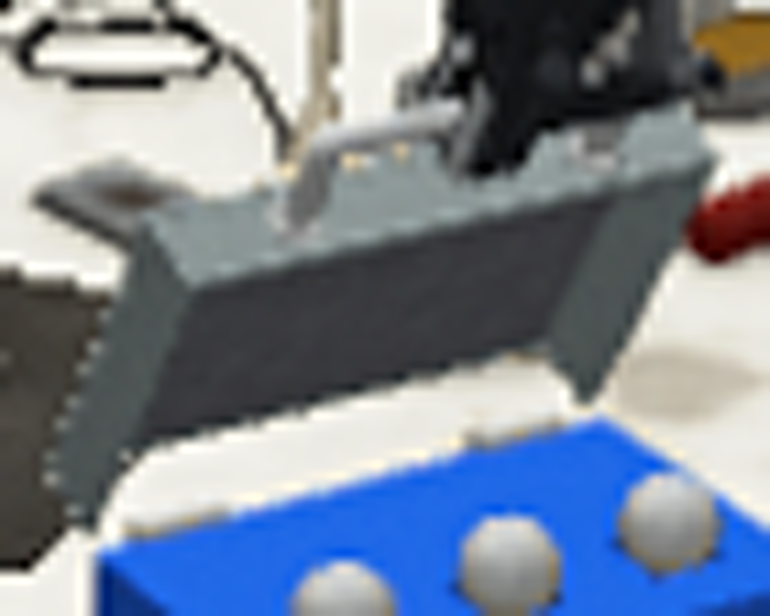

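```bash
python3 - <<'E'
from h import *
im=cv2.imread('pics/scene0.png')[:,:,::-1]; crop(im,293,135,70,56,11,'pics/p0.png')
def onpl(n,uv,y):
    o,d=ray(n,uv); L=CR.T@(o-hinge); D=d@CR; s=(y-L[1])/D[:,1]; return L+D*s[:,None]
uv=(np.array([[150,225],[48,478],[192,290],[90,530]],float)+.5)/11-.5+[298,145]
for y in(.09,.086):
    p=onpl('scene',uv,y); print(p.round(4)); 
    for a,b in((0,1),(2,3)): v=p[a]-p[b]; print('theta',np.pi-np.arctan2(v[2],v[0]),'len',np.hypot(v[0],v[2]))
E
```

```text
[[-0.0279  0.09    0.1161]
 [ 0.025   0.09    0.015 ]
 [-0.0501  0.09    0.1055]
 [ 0.001   0.09    0.0088]]
theta 1.0885943964259628 len 0.11417263549560878
theta 1.0848708572787968 len 0.10934830731527188
[[-0.0215  0.086   0.1127]
 [ 0.0318  0.086   0.011 ]
 [-0.0438  0.086   0.1021]
 [ 0.0076  0.086   0.0048]]
theta 1.0885943964259646 len 0.1148751253722136
theta 1.0848708572787977 len 0.11002111370692107
```

View pics/p0.png

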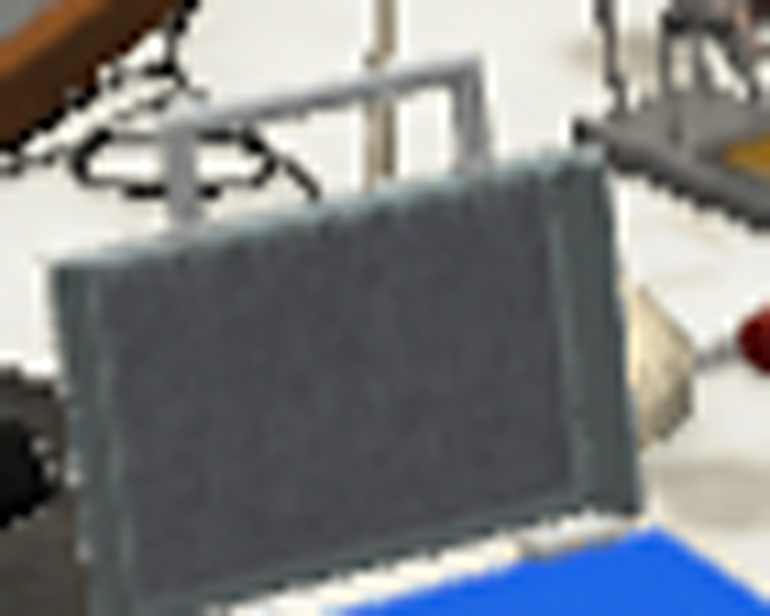

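```bash
python3 - <<'E'
from h import *
def onpl(n,uv,y):
    o,d=ray(n,uv); L=CR.T@(o-hinge); D=d@CR; s=(y-L[1])/D[:,1]; return L+D*s[:,None]
def ang(uv,y,off):
    p=onpl('scene',(np.array(uv,float)+.5)/11-.5+off,y); v=p[0]-p[1]; print(p.round(4).tolist(),'theta',np.pi-np.arctan2(v[2],v[0]),np.hypot(v[0],v[2]))
ang([[605,152],[641,515]],-.09,[293,135])
ang([[717,160],[588,402]],-.09,[298,145])
arc(-np.array([.015,.035]))
rep()
E
```

```text
[[0.0367, -0.09, 0.1115], [0.0068, -0.09, 0.0032]] theta 1.8397779927023246 0.11234017492460018
[[-0.0462, -0.09, 0.1044], [0.006, -0.09, 0.0046]] theta 1.088995452393588 0.11258760207658537
-0.015 [-0.    -0.01  -0.001] [-0.01  0.   -0.  ]
-0.035 [-0.    -0.023 -0.002] [-0.022  0.    -0.   ]
bar [-0.0519  0.0002  0.1365] r 0.146 theta 1.1127 tool 1.0978 F [-0.54145647  0.70208396 -1.77745173] op 0.0069550202893047764 q [-0.54 -0.01 -0.76  0.35 -0.02  1.62]
```

The estimates give about 1.075 now: lid edges 1.087, bar 1.11, tool 1.098. Each read some 0.02–0.04 over the stated range at the start. One last small step of −0.03.

```bash
python3 -m creep '[{"x":0,"y":-0.01,"z":-0.001,"rx":-0.01,"ry":0,"rz":0,"gripper":-1},{"x":0,"y":-0.02,"z":-0.002,"rx":-0.019,"ry":0,"rz":0,"gripper":-1},{"x":0,"y":-0.02,"z":-0.002,"rx":-0.019,"ry":0,"rz":0,"gripper":-1},{"x":0,"y":-0.02,"z":-0.002,"rx":-0.019,"ry":0,"rz":0,"gripper":-1},{"x":0,"y":-0.02,"z":-0.002,"rx":-0.019,"ry":0,"rz":0,"gripper":-1},{"x":0,"y":-0.02,"z":-0.002,"rx":-0.019,"ry":0,"rz":0,"gripper":-1}]' 80; 
python3 - <<'E'
from h import *
rep()
im=vision.camera('scene'); crop(im,298,145,70,56,11,'pics/q1.png')
rep(); cv2.imwrite('pics/q_full.png',im[:,:,::-1])
E
```

```text
time: 24.3
ee_pos: [0.49, -0.3054, 0.1456]
tool_rot: [[0.564, 0.723, 0.398], [0.825, -0.495, -0.271], [0.001, 0.482, -0.876]]
wrist_force: [-0.7, -0.0, -0.2]
opening: 0.0073
bar [-0.056   0.0002  0.1348] r 0.146 theta 1.0818 tool 1.0682 F [-0.57858592 -0.42364658 -0.15549212] op 0.007269795648556628 q [-0.54 -0.03 -0.8   0.3  -0.03  1.62]
bar [-0.0561  0.0002  0.1348] r 0.146 theta 1.0815 tool 1.0683 F [-0.3872416  -0.11949624 -0.37101498] op 0.007195195799565059 q [-0.54 -0.03 -0.8   0.3  -0.03  1.62]
```

View pics/q1.png

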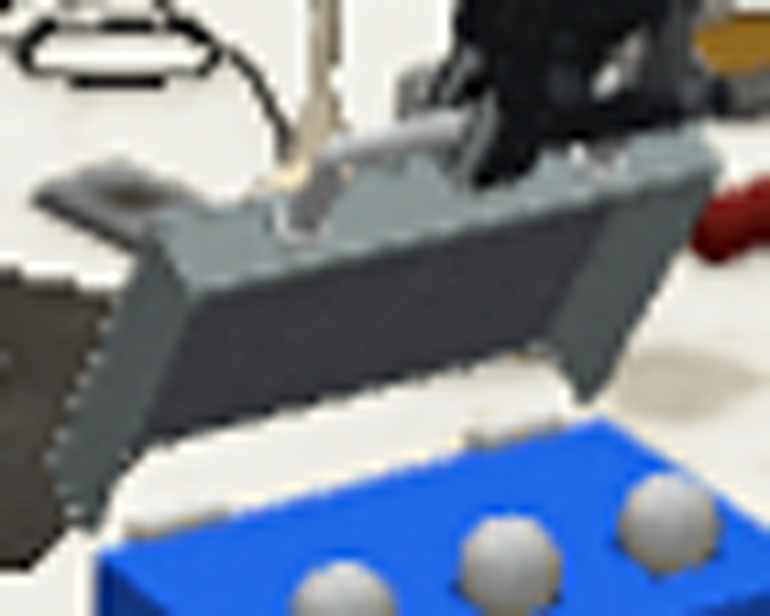

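View pics/q_full.png

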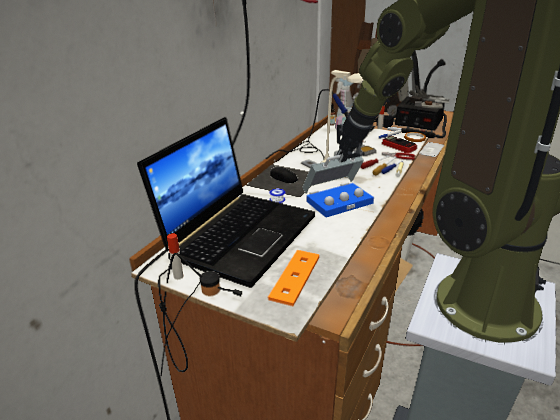

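```bash
python3 - <<'E'
from h import *
def onpl(n,uv,y):
    o,d=ray(n,uv); L=CR.T@(o-hinge); D=d@CR; s=(y-L[1])/D[:,1]; return L+D*s[:,None]
def ang(uv,y,off):
    p=onpl('scene',(np.array(uv,float)+.5)/11-.5+off,y); v=p[0]-p[1]; print('theta',np.pi-np.arctan2(v[2],v[0]),np.hypot(v[0],v[2]))
ang([[721,172],[588,402]],-.09,[298,145])
ang([[155,236],[48,478]],.09,[298,145])
ang([[196,300],[90,530]],.09,[298,145])
# arc centre (case x,z) and chord from TCP-derived bar points, independent of camera: 
q=np.array([[.0546,.1362],[-.001,.1464],[-.0526,.1362],[-.056,.1348]])
A=np.c_[2*q,np.ones(4)];s=np.linalg.lstsq(A,(q**2).sum(1),rcond=None)[0];print('centre',s[:2],'r',np.sqrt(s[2]+s[:2]@s[:2]))
E
```

```text
theta 1.059026376559852 0.11111131996533495
theta 1.0583836949555145 0.11350198834242056
theta 1.0582848962007487 0.1085226661205713
centre [0.00100334 0.00068855] r 0.1457255358401398
```

```bash
python3 -c "
from h import *
rep(); print(bot.get_obs()['time']); bot.sign_off()"
```

```text
bar [-0.0561  0.0002  0.1348] r 0.146 theta 1.0815 tool 1.0683 F [-0.3872416  -0.11949624 -0.37101498] op 0.007195195799565059 q [-0.54 -0.03 -0.8   0.3  -0.03  1.62]
24.35
the job is handed in; nothing more can be done
```

All three steel balls are in the case wells, one each. The lid is held by its bar handle at about 60 degrees open. I handed the job in at 24.35 s.

- **Balls:** The last picture shows a ball in each well. The spool, flux pot and paint pen look untouched. The first close on the first ball gripped above its middle, so I reopened and regripped 6 mm lower. That ball and the other two then lifted cleanly.
- **Grip:** I closed the gripper on the handle with the force set to 80 N. The opening reads 7.2 mm on a 10 mm bar, and the wrist force is under 1 N.
- **Lid angle:** The checks do not agree exactly:
  - the lid edges in the scene picture gave 1.058 rad
  - the tool tilt gave 1.068 rad
  - the bar position from the arm's pose gave 1.08 rad

The edge and bar checks also read 0.02 to 0.04 rad above your stated start limit of 1.82. Allowing for that, I take the true angle as 1.04 to 1.06 rad against the 1.047 target, and I left that spread as it is.

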